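# Clear the expired sample jars out of a carton and into the one-way waste bin

## Robot

A 6-joint arm with a two-finger parallel gripper is mounted at the origin on the work surface. World frame = base frame: x ahead of the robot, y to its left, z up, the work surface at z = 0. Lengths are in m, angles in rad, forces in N, time in s.
With the tool pointing down it reaches from about 0.35 to 0.775 m from the base axis. Payload 7.3 kg.
Tool frame: the origin (TCP) lies at the very end of the fingers, on their centre line; the grasp point (between the pads) lies 19 mm behind it (robot.tcp_to_grasp is the distance from the TCP to the grasp point, in m); x points along the fingers, y is the direction in which the jaws open and shut, and the axes are right-handed (so a half turn about x gives the same grasp; the last joint's range is limited). The gripper opens to 92 mm and grips with 3 to 60 N. Pads are 19 mm wide; open, the fingers measure 130 mm over their backs; the gripper's body (75 mm by 190 mm) begins 47 mm behind the grasp point.
Start: joints at [1.155, 0.342, 1.524, -0, 1.275, -0.146], TCP at [0.14, 0.506, 0.227] pointing down, gripper open.
Joint ranges: [-2.53, 2.53], [-0.77, 2.02], [0.04, 2.7], [-1, 4.14], [0.28, 2.66], [-3.11, 3.11]. Speed limits (rad/s): [2.57, 2.57, 3.14, 3.14, 3.14, 3.14].

## Interface

Orientations are given as [roll, pitch, yaw] about the fixed x, y, z axes, in that order (R = Rz(yaw) Ry(pitch) Rx(roll)).
In Python, from cell import robot gives the robot as it stands.
- The arm moves only by the tool move_arm, never from a script. Its argument "increments" is a list of rows, each a list of 4 numbers: the shift along the tool's x, y, z normalised to -1 to 1, where 1 is 40 cm, then the turn about the tool's x normalised to -1 to 1, where 1 is 60 degrees. In form: [[dx, dy, dz, twist], ...]. A call has 1 to 5 rows; each row is the pose to reach, as a shift and turn from the pose commanded when the call began, along the tool's axes at that moment; what a row does not reach only later rows make up. A row lasts 1/8 s, in which the tool goes at most 62.5 mm and 10.7 degrees, less where a joint would pass 70% of its speed; a pose out of reach is approached as far as the arm can. A call with a number of a shift or a turn outside -1 to 1 is refused whole. A call with a gripper value outside its range is refused whole. "gripper" is the closure, from 0 (fully open) to 1 (shut), set as the call begins (left out, the last holds). The fingers move at their own pace and stop on an object; "squeeze" is the grip in N (left out, the last holds). Time passes only in rows, so rows that repeat a pose let the fingers close. It gives the time, the measured TCP pose, the force and the opening at its end, in the units of the state.
- robot.observe(): the state, without advancing time (a new reading comes with each control period).
- robot.read_camera(name): name is "scene" or "side" or "wrist"; returns the picture (420x560x3 uint8, red, green, blue); there is no depth.
- robot.camera_params(name): a dict with "fx", "fy", "cx", "cy" (pixels), "R" (3x3) and "t" (3): a world point X has camera coordinates R X + t; the wrist camera has in their place "tool_from_camera" (4x4, takes a point from camera to tool coordinates, whose origin is the TCP and whose axes are the tool frame's). Camera axes: x right, y down, z forward; pixel columns grow to the right and rows downward; lengths in m; the calibration is good to about 2 mm. A picture is of the moment at which its call begins: read the wrist's pose just before it. camera_params takes no time and is no camera call.
- robot.hand_in(): hands the job in, once; it reports no verdict.
The state is a dict: "time": time; "qpos": joint angles; "qvel": joint speeds; "joint_efforts": joint torques, N m; "tool_pos": TCP position; "tool_rot": TCP orientation; "contact_force": force on the tool from outside, world axes, zero at the start; "torque": the same for the moment, N m; "opening": finger opening in m.
Only numpy, scipy, OpenCV 4.12 (cv2) and the standard library are available. Lean on these libraries where they do the work, as an engineer would, in place of code of your own. Each camera call takes 0.05 s, during which the arm holds its last target.

## Task

Swing both long flaps of the shipping carton well back past upright, then take out every squat square sample jar in it, set each on the front sill of the waste bin and push it in through the one-way flap so that it drops inside and the flap shuts behind it. Leave the round bottle standing in the carton, and when the last jar is in the bin fold both carton flaps down flat again; do not knock the other things on the bench about.

Things in the scene. Friction and masses are not known exactly. Their poses are not given: they have to be found in the camera images.
- carton: brown shipping carton, fixed: outside 268 (x) x 188 (y) x 75 mm high, walls and floor 4 mm; origin at the centre of its underside. End flaps already folded down outside the ends; long flaps hinged on the +y wall (left) and -y wall (right). Inside, a flat insert 10 mm high has six 56 x 56 mm openings (x = -75, 0, 75; y = -42, 42 mm) in which jars and bottle stand on the floor
- flap_left (a joint): the carton's left long flap (+y side), rad: 0 = folded flat, closed; 1.57 = upright; 2.5 = thrown back (stop). Starts half open. The crease stays wherever it is left and yields to under 1 N. 264 mm long, 72 mm from crease to free edge, 4 mm thick, lying on the walls when closed; the two closed flaps leave a gap of about 40 mm
- flap_left_edge (a point): middle of the free edge of the left flap (moves with it)
- flap_left_hinge (a point): middle of the crease of the left flap, on top of the carton's +y wall, 75 mm above the bench; the crease runs along the carton's x. Move the flap round this crease in an arc: shoved straight sideways on its edge while it leans low it can bind
- flap_right (a joint): the carton's right long flap (-y side), rad: 0 = folded flat, closed; 1.57 = upright; 2.5 = thrown back (stop). Starts half open. The crease stays wherever it is left and yields to under 1 N. 264 mm long, 72 mm from crease to free edge, 4 mm thick, lying on the walls when closed; the two closed flaps leave a gap of about 40 mm
- flap_right_edge (a point): middle of the free edge of the right flap (moves with it)
- flap_right_hinge (a point): middle of the crease of the right flap, on top of the carton's -y wall, 75 mm above the bench; the crease runs along the carton's x. Move the flap round this crease in an arc: shoved straight sideways on its edge while it leans low it can bind
- jar1: squat square sample jar, white plastic with a round grey screw cap: body 38 x 38 mm and 32 mm high, cap 33 mm across, 42 mm high overall, about 0.09 kg; origin at the centre of its underside, z up through the cap, x and y square to its sides. To be thrown out. May be absent
- jar2: squat square sample jar, white plastic with a round grey screw cap: body 38 x 38 mm and 32 mm high, cap 33 mm across, 42 mm high overall, about 0.09 kg; origin at the centre of its underside, z up through the cap, x and y square to its sides. To be thrown out. May be absent
- jar3: squat square sample jar, white plastic with a round grey screw cap: body 38 x 38 mm and 32 mm high, cap 33 mm across, 42 mm high overall, about 0.09 kg; origin at the centre of its underside, z up through the cap, x and y square to its sides. To be thrown out. May be absent
- jar4: squat square sample jar, white plastic with a round grey screw cap: body 38 x 38 mm and 32 mm high, cap 33 mm across, 42 mm high overall, about 0.09 kg; origin at the centre of its underside, z up through the cap, x and y square to its sides. To be thrown out. May be absent
- jar5: squat square sample jar, white plastic with a round grey screw cap: body 38 x 38 mm and 32 mm high, cap 33 mm across, 42 mm high overall, about 0.09 kg; origin at the centre of its underside, z up through the cap, x and y square to its sides. To be thrown out. May be absent
- bottle: round white plastic bottle with a narrower neck and grey cap, 44 mm across, 66 mm high, about 0.09 kg; origin at the centre of its underside, z up through the cap. Stays in the carton
- bin: waste bin, fixed: red tub 300 (x) x 190 (y) mm with a white lid; origin at the centre of its underside, +x is the way in. On the lid, x = -150 to -30 mm is an open flat sill 160 mm above the bench between rails 10 mm high, 114 mm apart; x = -30 to +150 mm is a closed hood, top 241 mm above the bench, with an opening in its front face closed by the one-way flap
- sill (a point): point on top of the sill, on its middle line, 55 mm in front of the hood's front face; axes as the bin's (x is the way in)
- hood_front (a point): foot of the hood's opening (96 mm wide, 64 mm high, its front 3 mm thick): on the sill's top, middle line, in the plane of the hood's front face; axes as the bin's. The sill ends in that plane with a free drop behind: a jar whose middle is pushed past the sill's end tips in and falls into the tub
- bin_flap (a joint): the bin's one-way flap, rad: 0 = shut, grows as it swings inwards (stop at 1.45); 90 mm wide, hinged along the top of the opening, cannot swing outwards; a very weak spring (under 0.1 N at the lower edge) shuts it
- tube_rack: bystander: blue rack of capped tubes, 90 x 130 mm, 108 mm high; origin at the centre of its underside
- dishes: bystander: stack of four clear culture dishes, 92 mm across, 59 mm high; origin at the centre of its underside
- marker: bystander: marker pen lying down, 130 mm long along its x, 18 mm thick; origin under its middle
Mind the look-alikes: they are no part of the job. Leave any blue or purple look-alike of the jar5 alone.

How it is judged:
On the way, in this order (a step that is already met when the one before it is completed fails the run):
1. both long flaps of the carton are swung well back (past 1.9 rad) (value of joint each of flap_left, flap_right above 1.9 rad), for 0.2 s.
2. every square jar is inside the waste bin and its flap has shut (x of jar1 in the frame of bin between -0.15 and 0.15 m and y of jar1 in the frame of bin between -0.095 and 0.095 m and z of jar1 in the frame of bin between -0.01 and 0.145 m and x of jar2 in the frame of bin between -0.15 and 0.15 m and y of jar2 in the frame of bin between -0.095 and 0.095 m and z of jar2 in the frame of bin between -0.01 and 0.145 m and x of jar3 in the frame of bin between -0.15 and 0.15 m and y of jar3 in the frame of bin between -0.095 and 0.095 m and z of jar3 in the frame of bin between -0.01 and 0.145 m and x of jar4 in the frame of bin between -0.15 and 0.15 m and y of jar4 in the frame of bin between -0.095 and 0.095 m and z of jar4 in the frame of bin between -0.01 and 0.145 m and x of jar5 in the frame of bin between -0.15 and 0.15 m and y of jar5 in the frame of bin between -0.095 and 0.095 m and z of jar5 in the frame of bin between -0.01 and 0.145 m and value of joint bin_flap below 0.12 rad), for 0.2 s.
At the end, for the whole second after the job is handed in: Every square jar lies at rest inside the waste bin (below the sill), the bin's flap is shut (under 0.12 rad), the round bottle stands upright (within 0.2 rad) on the carton's floor, and both carton flaps are folded down (under 0.35 rad) (all of step 2 and value of joint each of flap_left, flap_right below 0.35 rad and x of bottle in the frame of carton between -0.13 and 0.13 m and y of bottle in the frame of carton between -0.09 and 0.09 m and z of bottle in the frame of carton between -0.01 and 0.02 m and angle between bottle's own z axis and vertical below 0.2 rad and linear speed of each of bottle, jar1, jar2, jar3, jar4, jar5 below 0.02 m/s); the robot touches nothing.
It fails at once if a bystander (tube rack, dishes or marker) is moved more than 4 cm (distance of any of tube_rack, dishes, marker from where it was at the start of the episode above 0.04 m).
Of jar1, jar2, jar3, jar4, jar5 only 3 to 5 are there at a start; the rules pass over those that are not, and their reading is None.
At some moment in a run one of jar1, jar2, jar3, jar4, jar5 may be knocked a few centimetres aside while the robot is not near it.
Once in a run the grip may slacken for a moment while it holds something.
It also fails if it takes over 210 s, if anything falls off the work surface, if the arm or the gripper's body presses on something with over 40 N, if the wrist force passes 120 N, or if a joint passes its speed limit or range.

## Working session

There is one attempt and no reset: what is moved stays moved. The work goes in short steps, Python scripts to look and compute and a tool call to move; the robot and the scene stay as the last step left them, time stands still between calls to the robot, and variables do not carry over. Pictures are saved under pics/ and viewed, and the job is handed in when it is done.

Besides the shell and the picture viewer there is one more tool, called as a command line: name --pt "numbers of a row" for each row, then --argument value for the rest. move_arm: Moves the arm, as the interface text tells. Its arguments: {"type":"object","properties":{"increments":{"type":"array","items":{"type":"array","items":{"type":"number"}}},"gripper":{"type":"number"},"squeeze":{"type":"number"}},"required":["increments"]}

```bash
ls; mkdir -p pics; python3 - <<'E'
from cell import robot
import cv2
print(robot.observe())
for n in ("scene","side","wrist"):
    im=robot.read_camera(n); cv2.imwrite(f"pics/{n}0.png",cv2.cvtColor(im,cv2.COLOR_RGB2BGR)); print(n,robot.camera_params(n))
E
```

```text
pics
{'time': 0.0, 'qpos': array([ 1.15501013e+00,  3.42703896e-01,  1.52501559e+00, -1.62510328e-05,
        1.27543142e+00, -1.45978326e-01]), 'qvel': array([-0.00078307, -0.00115058,  0.00111418,  0.00113045, -0.00241396,
        0.00216075]), 'joint_efforts': array([-2.27573037e-03, -4.31245244e+01, -2.44216865e+01,  7.16507155e-02,
        5.59366483e-02, -1.12683140e-04]), 'tool_pos': array([0.13973854, 0.50562776, 0.22605525]), 'tool_rot': array([-1.70680235,  1.56923799, -1.97660548]), 'contact_force': array([-0.28889542,  0.23111232, -0.089517  ]), 'torque': array([-0.00311583, -0.00612533,  0.04264393]), 'opening': 0.09214503745173665}
scene {'fx': 517.2466407083386, 'fy': 517.2466407083386, 'cx': 274.520537786628, 'cy': 203.7147776997917, 'R': array([[-0.5468213 ,  0.83724565,  0.0024878 ],
       [ 0.54683956,  0.35939838, -0.75617412],
       [-0.6339976 , -0.41213169, -0.65436573]]), 't': array([ 0.2952643 , -0.21848526,  1.51591018])}
side {'fx': 457.04405342451696, 'fy': 457.04405342451696, 'cx': 287.70957081219586, 'cy': 214.1787580625089, 'R': array([[ 0.78773358, -0.61589686,  0.01211849],
       [-0.396433  , -0.52189997, -0.75528888],
       [ 0.47150469,  0.59016225, -0.65527998]]), 't': array([-0.41729232,  0.3522745 ,  0.83878824])}
wrist {'fx': 330.8802047231731, 'fy': 330.8802047231731, 'cx': 276.6859320525204, 'cy': 206.5665277933296, 'tool_from_camera': array([[-4.89291343e-04, -2.47883173e-01,  9.68789809e-01,
        -1.57771645e-01],
       [ 9.99999794e-01,  2.81597368e-04,  5.77106082e-04,
         1.15232965e-03],
       [-4.15863547e-04,  9.68789891e-01,  2.47882984e-01,
        -6.81410549e-02],
       [ 0.00000000e+00,  0.00000000e+00,  0.00000000e+00,
         1.00000000e+00]])}
```

View pics/scene0.png

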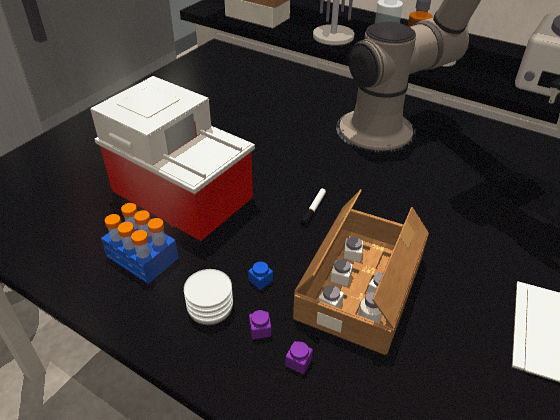

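View pics/side0.png

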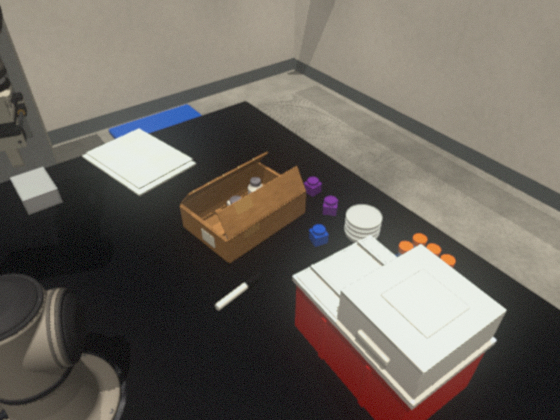

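View pics/wrist0.png

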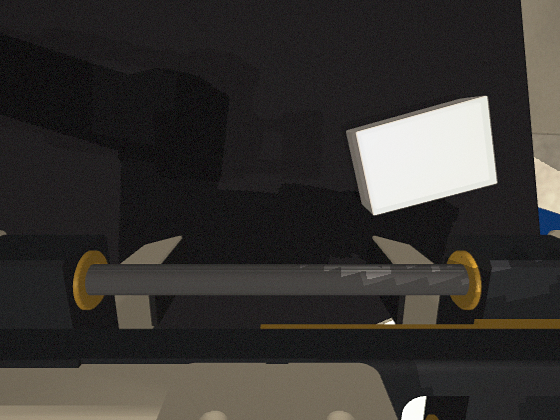

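```bash
cat > h.py <<'E'
import numpy as np, cv2
from cell import robot
def ray(n,u,v):
    p=robot.camera_params(n); R=np.array(p["R"]);t=np.array(p["t"])
    d=R.T@np.array([(u-p["cx"])/p["fx"],(v-p["cy"])/p["fy"],1]); return -R.T@t,d
def pt(n,u,v,z):
    o,d=ray(n,u,v); return o+d*(z-o[2])/d[2]
def proj(n,X):
    p=robot.camera_params(n); c=np.array(p["R"])@np.array(X)+p["t"]; return np.array([p["fx"]*c[0]/c[2]+p["cx"],p["fy"]*c[1]/c[2]+p["cy"]])
def tri(a,b):
    o1,d1=ray(*a);o2,d2=ray(*b)
    A=np.stack([d1,-d2],1); s=np.linalg.lstsq(A,o2-o1,rcond=None)[0]
    p,q=o1+d1*s[0],o2+d2*s[1]; return (p+q)/2,np.linalg.norm(p-q)
def snap(n,name,crop=None,k=1):
    im=cv2.cvtColor(robot.read_camera(n),cv2.COLOR_RGB2BGR)
    if crop: x0,x1,y0,y1=crop; im=im[y0:y1,x0:x1]
    if k!=1: im=cv2.resize(im,None,fx=k,fy=k,interpolation=cv2.INTER_CUBIC)
    cv2.imwrite(f"pics/{name}.png",im)
E
python3 - <<'E'
import cv2
a=cv2.imread('pics/scene0.png')
cv2.imwrite('pics/s1.png',cv2.resize(a[180:360,280:440],None,fx=3.3,fy=3.3,interpolation=2))
cv2.imwrite('pics/s2.png',cv2.resize(a[70:250,80:270],None,fx=3.3,fy=3.3,interpolation=2))
b=cv2.imread('pics/side0.png')
cv2.imwrite('pics/s3.png',cv2.resize(b[140:270,170:320],None,fx=4,fy=4,interpolation=2))
E
```

```text
(no output)
```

View pics/s1.png

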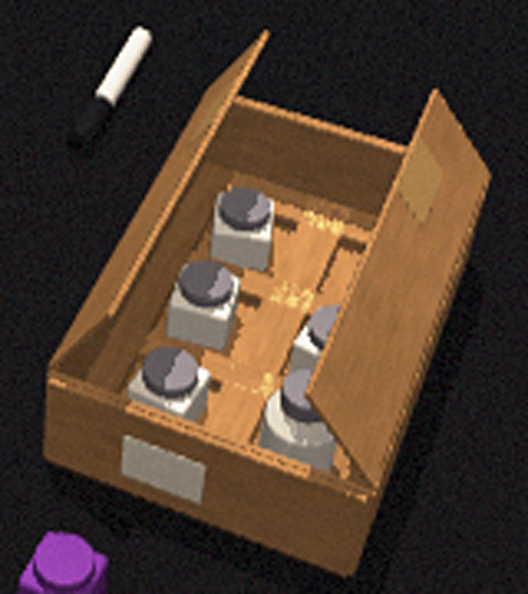

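View pics/s2.png

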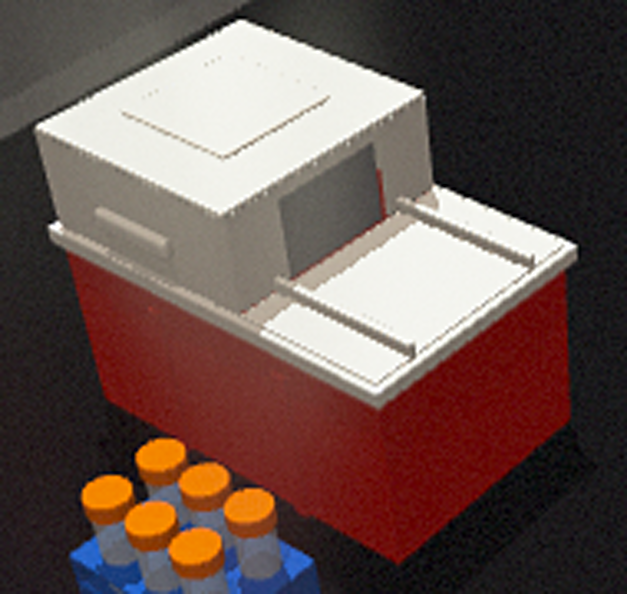

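View pics/s3.png

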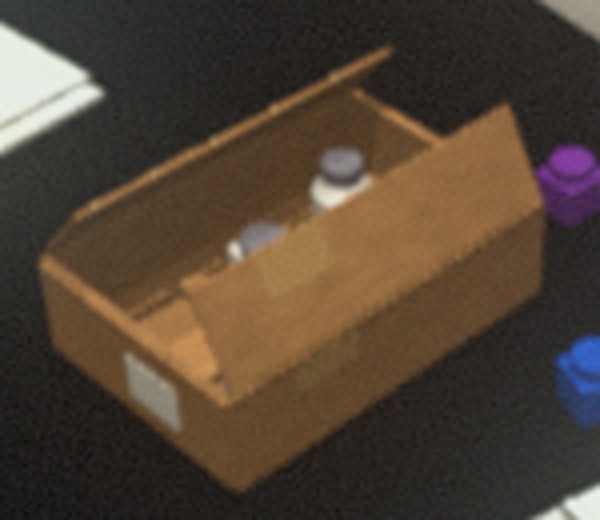

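```bash
python3 - <<'E'
from h import *
np.set_printoptions(precision=4,suppress=True)
S=lambda u,v:(280+u/3.3,180+v/3.3)
D=lambda u,v:(170+u/4,140+v/4)
B=lambda u,v:(80+u/3.3,70+v/3.3)
for n,p,z in [("nl",S(47,378),.075),("nr",S(378,497),.075),("nr0",S(355,575),0)]: print(n,pt("scene",*p,z))
for n,p,z in [("fl",D(42,262),.075),("fr",D(228,402),.075),("fr0",D(240,490),0),("nl",D(543,205),.075),("nl0",D(540,290),0)]: print(n,pt("side",*p,z))
print("bin")
for n,p,z in [("sill front L",B(380,400),.16-.0),("sill front R",B(578,248),.16),("hood base R",B(435,190),.16),("hoodbaseL",B(240,310),.16),("hood top L",B(220,213),.241),("hood topR",B(425,95),.241),("hood back",B(38,127),.241),("hoodbackR",B(240,18),.241),("bottom",B(398,562),0),("openL",B(292,275),.16),("openR",B(383,218),.16)]: print(n,pt("scene",*p,z))
for p in [(400,404),(494,341),(299,272),(371,236)]: print("side",p,pt("side",*p,.16))
for p in [(341,294),(419,372),(500,312),(423,248)]: print("side hood",p,pt("side",*p,.241))
print("jars caps")
for p in [(245,208),(207,283),(172,370),(328,328)]: print(pt("scene",*S(*p),.046))
print("bottle",pt("scene",*S(312,393),.07))
for n,p in (("A",("scene",248,235)),):pass
print(pt("scene",139,240,.0),pt("scene",208,290,.05),pt("scene",315,205,.009))
print(pt("scene",261,270,.03),pt("scene",260,320,.03),pt("scene",298,355,.03))
# flap edges triangulated
print(tri(("scene",*S(267,33)),("side",*D(193,285))), tri(("scene",*S(110,315)),("side",*D(508,103))))
print(tri(("scene",*S(435,92)),("side",*D(78,215))), tri(("scene",*S(310,392)),("side",*D(392,50))))
E
```

```text
nl [0.7088 0.1535 0.075 ]
nr [0.6812 0.34   0.075 ]
nr0 [0.6802 0.3383 0.    ]
fl [0.4137 0.2943 0.075 ]
fr [0.4392 0.1153 0.075 ]
fr0 [0.4407 0.1145 0.    ]
nl [0.7045 0.1475 0.075 ]
nl0 [0.7057 0.1478 0.    ]
bin
sill front L [ 0.6526 -0.1187  0.16  ]
sill front R [ 0.4512 -0.1108  0.16  ]
hood base R [ 0.4475 -0.2383  0.16  ]
hoodbaseL [ 0.6313 -0.2547  0.16  ]
hood top L [ 0.6379 -0.2486  0.241 ]
hood topR [ 0.4538 -0.2341  0.241 ]
hood back [ 0.6285 -0.422   0.241 ]
hoodbackR [ 0.44  -0.418  0.241]
bottom [ 0.6388 -0.1345 -0.    ]
openL [ 0.5829 -0.253   0.16  ]
openR [ 0.496  -0.2463  0.16  ]
side (400, 404) [ 0.4152 -0.4163  0.16  ]
side (494, 341) [ 0.6242 -0.4395  0.16  ]
side (299, 272) [ 0.461  -0.1201  0.16  ]
side (371, 236) [ 0.6445 -0.1338  0.16  ]
side hood (341, 294) [ 0.4374 -0.253   0.241 ]
side hood (419, 372) [ 0.4292 -0.4201  0.241 ]
side hood (500, 312) [ 0.6107 -0.4307  0.241 ]
side hood (423, 248) [ 0.6262 -0.2656  0.241 ]
jars caps
[0.5001 0.1757 0.046 ]
[0.5712 0.1852 0.046 ]
[0.6431 0.1997 0.046 ]
[0.5637 0.2624 0.046 ]
bottle [0.6332 0.2808 0.07  ]
[ 0.7143 -0.2512 -0.    ] [ 0.7725 -0.0009  0.05  ] [0.4009 0.0255 0.009 ]
[0.6597 0.045  0.03  ] [0.7634 0.1135 0.03  ] [0.7884 0.2115 0.03  ]
(array([0.4423, 0.1504, 0.1398]), np.float64(0.0022638388225466803)) (array([0.7005, 0.184 , 0.1386]), np.float64(0.002669720106610581))
(array([0.4265, 0.2583, 0.1303]), np.float64(0.0022848450807935964)) (array([0.6842, 0.2918, 0.1302]), np.float64(0.005736028721407398))
```

```bash
cat >> h.py <<'E'
from scipy.spatial.transform import Rotation as Ro
CC=np.array([.562,.2247]); CY=.133
def c2w(x,y): 
    c,s=np.cos(CY),np.sin(CY); return CC+np.array([c*x-s*y,s*x+c*y])
def w2c(p):
    c,s=np.cos(CY),np.sin(CY); d=np.array(p[:2])-CC; return np.array([c*d[0]+s*d[1],-s*d[0]+c*d[1]])
def plan(*wps):
    """wps: (x,y,z,psi) psi=world angle of tool y (mod pi)"""
    o=robot.observe(); R=Ro.from_euler('xyz',o["tool_rot"]).as_matrix(); p=o["tool_pos"]
    psi=np.arctan2(R[1,1],R[0,1])
    print("t %.2f pos %s psi %.3f q6 %.2f q %s open %.4f F %s"%(o["time"],np.round(p,4),psi,o["qpos"][5],np.round(o["qpos"],2),o["opening"],np.round(o["contact_force"],1)))
    for w in wps:
        d=R.T@(np.array(w[:3])-p)
        a=0
        if len(w)>3:
            a=(w[3]-psi+np.pi/2)%np.pi-np.pi/2
            a=-a  # tool x is down
        print([round(float(v),4) for v in [*(d/.4),a/(np.pi/3)]])
E
python3 - <<'E'
from h import *
o=robot.observe(); print(np.round(Ro.from_euler('xyz',o["tool_rot"]).as_matrix(),3))
plan((*c2w(0,-.02),.20,CY),(*c2w(0,-.02),.105,CY))
E
```

```text
[[-0.     0.267  0.964]
 [-0.001  0.964 -0.267]
 [-1.    -0.001 -0.   ]]
t 0.15 pos [0.1398 0.5057 0.2262] psi 1.301 q6 -0.15 q [ 1.15  0.34  1.52 -0.    1.28 -0.15] open 0.0917 F [ 1.2 -0.4  0.1]
[0.0659, -0.4418, 1.2242, 1.1153]
[0.3034, -0.4415, 1.2242, 1.1153]
```

move_arm --pt "0 -0.2 0.6 0.5" --pt "0 -0.3 0.8 0.7" --pt "0 -0.4 1 0.9" --pt "0 -0.4 1 0.9" --pt "0 -0.4 1 0.9" --gripper 1

```text
time: 0.78
tool_pos: [0.3909, 0.3168, 0.2266]
tool_rot: [-2.764, 1.571, 2.306]
contact_force: [1.2, 1.2, -0.2]
opening: 0.0463
```

move_arm --pt "0 0 0 0" --pt "0 0 0 0"

```text
time: 1.02
tool_pos: [0.3891, 0.3183, 0.2264]
tool_rot: [-1.925, 1.57, -3.132]
contact_force: [0.0, 0.7, 0.9]
opening: 0.0262
```

```bash
python3 - <<'E'
from h import *
plan((*c2w(0,-.01),.18,CY),(*c2w(0,-.01),.105,CY))
E
```

```text
t 1.02 pos [0.3891 0.3183 0.2264] psi 0.364 q6 0.17 q [0.53 0.3  1.58 0.   1.26 0.17] open 0.0262 F [0.  0.7 0.9]
[0.1156, 0.3149, 0.397, 0.2206]
[0.3031, 0.3151, 0.3971, 0.2206]
```

move_arm --pt "0 0.315 0.395 0.22" --pt "0 0.315 0.395 0.22" --pt "0 0.315 0.395 0.22" --pt "0 0.315 0.395 0.22" --pt "0.1 0.315 0.395 0.22"

```text
time: 1.65
tool_pos: [0.5651, 0.217, 0.1887]
tool_rot: [1.758, 1.564, 0.322]
contact_force: [0.3, -0.1, -0.7]
opening: 0.0003
```

```bash
python3 - <<'E'
from h import *
plan((*c2w(0,-.01),.18,CY),(*c2w(0,-.01),.105,CY))
snap("wrist","w1")
E
```

```text
t 1.65 pos [0.5651 0.217  0.1887] psi 0.135 q6 0.10 q [0.24 0.52 1.36 0.   1.26 0.1 ] open 0.0003 F [ 0.3 -0.1 -0.7]
[0.0218, -0.0053, 0.0048, 0.0016]
[0.2093, -0.0065, 0.005, 0.0016]
```

View pics/w1.png

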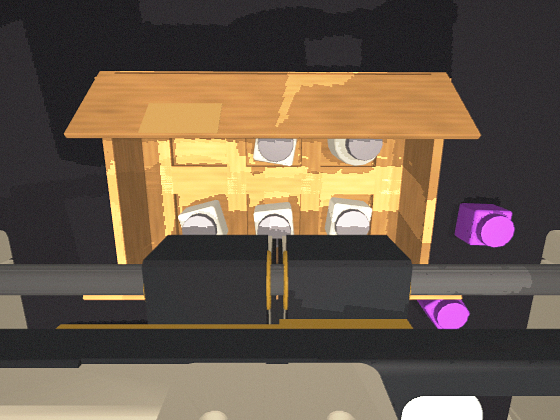

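move_arm --pt "0.13 0 0 0" --pt "0.2 0 0 0" --pt "0.2 0 0 0" --pt "0.2 0 -0.05 0" --pt "0.2 0 -0.1 0"

```text
time: 2.33
tool_pos: [0.5586, 0.2575, 0.1088]
tool_rot: [1.887, 1.567, 0.45]
contact_force: [-0.1, -0.2, 0.3]
opening: 0.0005
```

move_arm --pt "-0.01 0 -0.04 0" --pt "-0.025 0 -0.08 0" --pt "-0.03 0 -0.11 0" --pt "-0.03 0 -0.14 0" --pt "-0.01 0 -0.17 0"

```text
time: 2.95
tool_pos: [0.5495, 0.3232, 0.111]
tool_rot: [1.857, 1.569, 0.419]
contact_force: [0.5, -0.7, 1.1]
opening: 0.0006
```

```bash
python3 - <<'E'
from h import *
plan(); print(w2c(robot.observe()["tool_pos"]))
snap("scene","sc2",(280,440,180,360),3.3)
E
```

```text
t 2.95 pos [0.5495 0.3232 0.111 ] psi 0.133 q6 0.28 q [0.41 0.65 1.35 0.   1.15 0.28] open 0.0006 F [ 0.5 -0.7  1.1]
[0.00069456 0.09928856]
```

View pics/sc2.png

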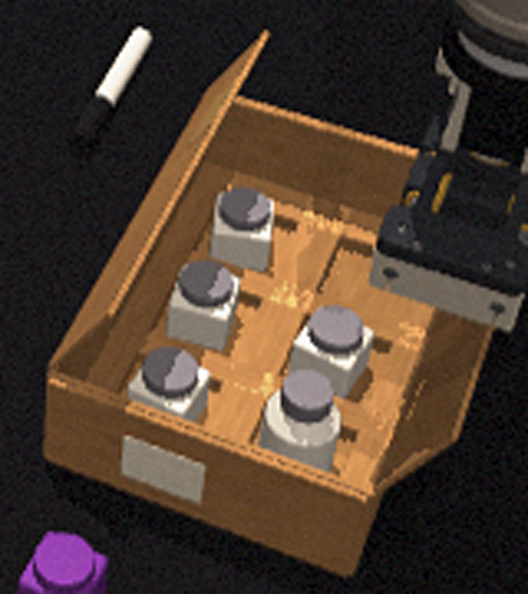

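move_arm --pt "0.01 0 -0.03 0" --pt "0.02 0 -0.06 0" --pt "0.02 0 -0.075 0" --pt "0.02 0 -0.075 0"

```text
time: 3.5
tool_pos: [0.5462, 0.3464, 0.103]
tool_rot: [-0.175, 1.56, -1.613]
contact_force: [1.1, -24.7, 8.8]
opening: 0.0005
```

move_arm --pt "0 0 0.08 0" --pt "0 0 0.2 0" --pt "0 0 0.3 0" --pt "0 0 0.36 0" --pt "0 0 0.36 0"

```text
time: 4.12
tool_pos: [0.5647, 0.2084, 0.1026]
tool_rot: [-3.022, 1.571, 1.821]
contact_force: [0.7, 0.6, 1.0]
opening: 0.0007
```

```bash
python3 - <<'E'
from h import *
plan(); print(w2c(robot.observe()["tool_pos"]))
snap("scene","sc3",(280,440,180,360),3.3)
E
```

```text
t 4.12 pos [0.5647 0.2084 0.1026] psi 0.130 q6 0.10 q [0.23 0.6  1.47 0.   1.08 0.1 ] open 0.0007 F [0.7 0.6 1. ]
[ 0.00054535 -0.01653061]
```

View pics/sc3.png

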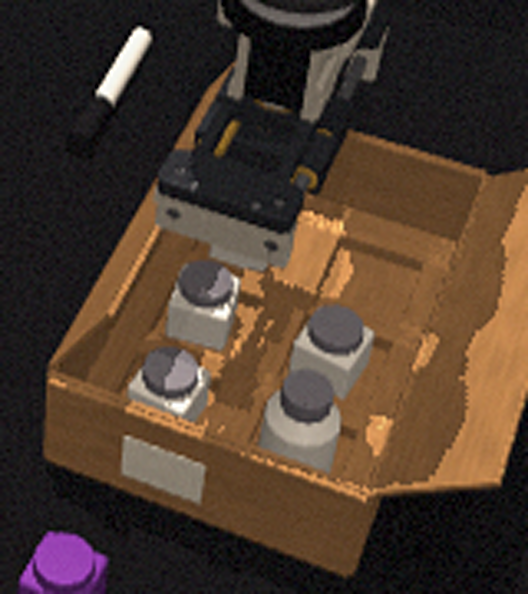

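move_arm --pt "-0.03 0 0.07 0" --pt "-0.05 0 0.11 0" --pt "-0.05 0 0.15 0" --pt "-0.04 0 0.18 0" --pt "-0.02 0 0.21 0"

```text
time: 4.8
tool_pos: [0.5755, 0.1258, 0.1102]
tool_rot: [2.837, 1.571, 1.399]
contact_force: [0.3, 0.7, 0.6]
opening: 0.0005
```

move_arm --pt "0.01 0 0.015 0" --pt "0.01 0 0.03 0" --pt "0.01 0 0.035 0" --pt "0.01 0 0.035 0"

```text
time: 5.3
tool_pos: [0.5774, 0.1124, 0.1069]
tool_rot: [1.619, 1.57, 0.181]
contact_force: [0.3, -0.1, -0.7]
opening: 0.0004
```

```bash
python3 - <<'E'
from h import *
plan(); print(w2c(robot.observe()["tool_pos"]))
E
```

```text
t 5.30 pos [0.5774 0.1124 0.1069] psi 0.133 q6 -0.07 q [ 0.06  0.57  1.5   0.    1.07 -0.07] open 0.0004 F [ 0.3 -0.1 -0.7]
[ 0.00040187 -0.11339104]
```

move_arm --pt "-0.02 0 -0.03 0" --pt "-0.2 0 -0.03 0" --pt "-0.33 0 0.0 0" --pt "-0.33 0 0.05 0" --pt "-0.33 0 0.05 0"

```text
time: 5.92
tool_pos: [0.5797, 0.0922, 0.2388]
tool_rot: [1.845, 1.571, 0.406]
contact_force: [0.5, 0.1, -0.3]
opening: 0.0004
```

move_arm --pt "0 0 0 0" --pt "0 0 0 0"

```text
time: 6.18
tool_pos: [0.5794, 0.0932, 0.2374]
tool_rot: [-1.806, 1.568, 3.04]
contact_force: [0.2, 0.3, -0.0]
opening: 0.0003
```

```bash
cat >> h.py <<'E'
def wcam():
    o=robot.observe(); T=np.eye(4); T[:3,:3]=Ro.from_euler('xyz',o["tool_rot"]).as_matrix(); T[:3,3]=o["tool_pos"]
    p=robot.camera_params("wrist"); return T@np.array(p["tool_from_camera"]),p
def wpt(T,p,u,v,z):
    d=T[:3,:3]@np.array([(u-p["cx"])/p["fx"],(v-p["cy"])/p["fy"],1]); o=T[:3,3]; return o+d*(z-o[2])/d[2]
E
python3 - <<'E'
from h import *
import pickle
plan(); T,p=wcam(); pickle.dump((T,p),open("w2.pkl","wb"))
im=cv2.cvtColor(robot.read_camera("wrist"),cv2.COLOR_RGB2BGR); cv2.imwrite("pics/w2.png",im)
snap("scene","sc4",(280,440,180,360),3.3)
E
```

```text
t 6.17 pos [0.5794 0.0932 0.2374] psi 0.134 q6 -0.11 q [ 0.03  0.45  1.33  0.    1.37 -0.11] open 0.0003 F [ 0.2  0.3 -0. ]
```

View pics/w2.png

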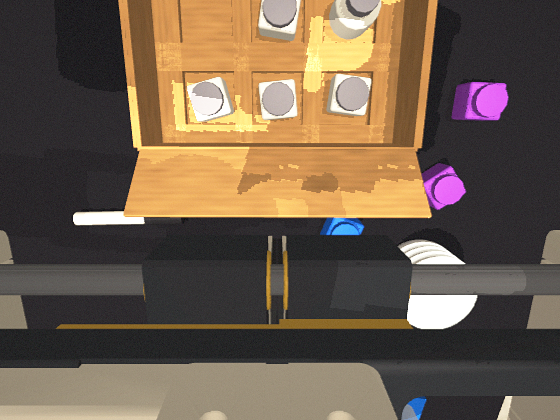

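View pics/sc4.png

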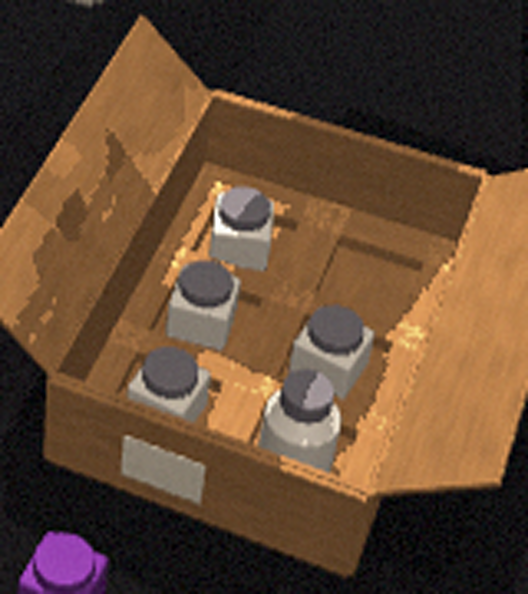

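Both flaps are well back (edges at the sides in both views); the four white jars are at wrist (208,98), (278,100), (351,95), (279,12), the round bottle at (357,8). Purple/blue look-alikes are outside the carton. Enlarge the jars and measure them.

```bash
python3 - <<'E'
from h import *
import pickle
T,p=pickle.load(open("w2.pkl","rb")); im=cv2.imread("pics/w2.png")
cv2.imwrite("pics/w2c.png",cv2.resize(im[0:140,150:400],None,fx=3.2,fy=3.2,interpolation=2))
hsv=cv2.cvtColor(im,cv2.COLOR_BGR2HSV)
m=((hsv[...,1]<60)&(hsv[...,2]>70)).astype(np.uint8); m[:, :150]=0;m[:,400:]=0;m[140:]=0
m=cv2.morphologyEx(m,cv2.MORPH_OPEN,np.ones((3,3)))
cs,_=cv2.findContours(m,0,1)
for c in cs:
    if cv2.contourArea(c)<300: continue
    r=cv2.minAreaRect(c); print(r, wpt(T,p,*r[0],.036)[:2])
for u,v in [(208,98),(277,100),(352,94),(280,10)]: 
    X=wpt(T,p,u,v,.046); print("cap",X[:2],w2c(X))
# carton corners
for u,v in [(136,147),(424,147)]: X=wpt(T,p,u,v,.075); print("corner",X[:2],w2c(X))
plan((*c2w(0,-.042),.15,CY))
E
```

```text
((277.6683349609375, 99.18317413330078), (37.711910247802734, 35.920841217041016), 84.2894058227539) [0.56652549 0.18336869]
((209.8440399169922, 99.14679718017578), (39.462440490722656, 38.50461959838867), 73.3007583618164) [0.49692296 0.17402946]
((348.4999694824219, 94.49999237060547), (39.880821228027344, 39.31513977050781), 8.130102157592773) [0.63825718 0.1976729 ]
((355.0, 19.0), (38.0, 50.0), 90.0) [0.6314424 0.2675418]
((278.2769470214844, 17.784610748291016), (38.450767517089844, 40.43532180786133), 7.125016689300537) [0.55691557 0.25863551]
cap [0.49701807 0.1745068 ] [-0.07106407 -0.04113278]
cap [0.5660535  0.18187071] [-0.00166181 -0.04298857]
cap [0.63973283 0.19757862] [ 0.07344982 -0.03718987]
cap [0.55799311 0.26269719] [0.00106724 0.03819297]
corner [0.43846608 0.11963182] [-0.13637584 -0.08775866]
corner [0.71101742 0.15646675] [ 0.13865308 -0.08739159]
t 6.28 pos [0.5797 0.093  0.2378] psi 0.134 q6 -0.11 q [ 0.03  0.45  1.33  0.    1.37 -0.11] open 0.0004 F [-0.1 -0.1  0.2]
[0.2197, 0.0004, -0.2271, 0.0006]
```

View pics/w2c.png

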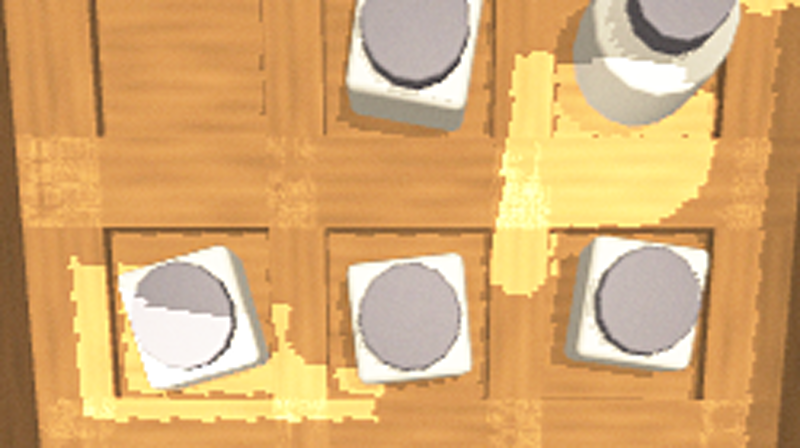

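```bash
python3 - <<'E'
from h import *
plan((.497,.1745,.12,.425),(.497,.1745,.02,.425))
E
```

```text
t 6.28 pos [0.5797 0.093  0.2378] psi 0.134 q6 -0.11 q [ 0.03  0.45  1.33  0.    1.37 -0.11] open 0.0004 F [-0.1 -0.1  0.2]
[0.295, -0.1772, -0.2294, -0.2783]
[0.545, -0.1768, -0.2293, -0.2783]
```

move_arm --pt "0 -0.177 -0.229 -0.278" --pt "0.1 -0.177 -0.229 -0.278" --pt "0.25 -0.177 -0.229 -0.278" --pt "0.3 -0.177 -0.229 -0.278" --pt "0.3 -0.177 -0.229 -0.278" --gripper 0.46 --squeeze 20

```text
time: 6.9
tool_pos: [0.4965, 0.1741, 0.1171]
tool_rot: [-1.835, 1.567, -2.981]
contact_force: [-0.1, 0.5, 1.0]
opening: 0.0459
```

```bash
python3 - <<'E'
from h import *
plan((.497,.1745,.12,.425),(.497,.1745,.02,.425))
snap("wrist","w3")
E
```

```text
t 6.90 pos [0.4965 0.1741 0.1171] psi 0.425 q6 -0.23 q [ 0.19  0.46  1.67  0.    1.01 -0.23] open 0.0459 F [-0.1  0.5  1. ]
[-0.0072, 0.0016, -0.0004, -0.0002]
[0.2428, 0.0026, -0.0002, -0.0002]
```

View pics/w3.png

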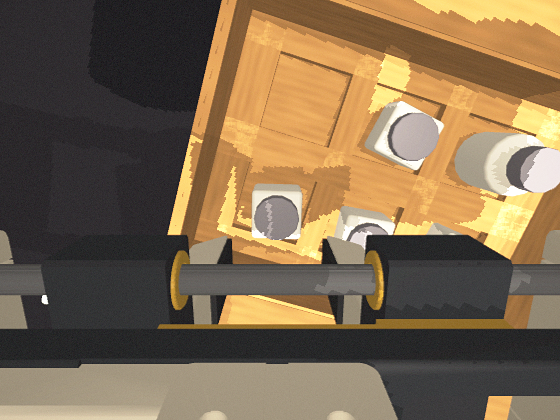

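```bash
python3 - <<'E'
from h import *
T,p=wcam(); print(wpt(T,p,277,217,.046))
E
```

```text
[0.49654752 0.17557591 0.046     ]
```

move_arm --pt "0 0.003 0 0" --pt "0.08 0.003 0 0" --pt "0.2 0.003 0 0" --pt "0.24 0.003 0 0" --pt "0.24 0.003 0 0"

```text
time: 7.58
tool_pos: [0.499, 0.1744, 0.0229]
tool_rot: [-1.998, 1.57, 3.139]
contact_force: [0.8, -0.9, 0.9]
opening: 0.0493
```

move_arm --pt "0.007 0 0 0" --pt "0.007 0 0 0" --pt "0.007 0 0 0" --gripper 1

```text
time: 7.95
tool_pos: [0.4978, 0.1742, 0.021]
tool_rot: [-1.729, 1.569, -2.875]
contact_force: [-5.1, -1.5, 3.4]
opening: 0.0377
```

move_arm --pt "-0.1 0 0 0" --pt "-0.2 0 0 0" --pt "-0.35 0 0 0" --pt "-0.45 0 0 0" --pt "-0.5 0 0 0"

```text
time: 8.57
tool_pos: [0.4997, 0.1747, 0.2241]
tool_rot: [1.354, 1.564, 0.208]
contact_force: [0.0, -0.4, -0.9]
opening: 0.038
```

```bash
python3 - <<'E'
from h import *
plan((.545,-.195,.23,-.08))
snap("wrist","w4")
E
```

```text
t 8.57 pos [0.4997 0.1747 0.2241] psi 0.424 q6 -0.23 q [ 0.19  0.35  1.52  0.    1.26 -0.23] open 0.0380 F [ 0.  -0.4 -0.9]
[-0.0154, -0.2773, 0.8888, 0.4816]
```

View pics/w4.png

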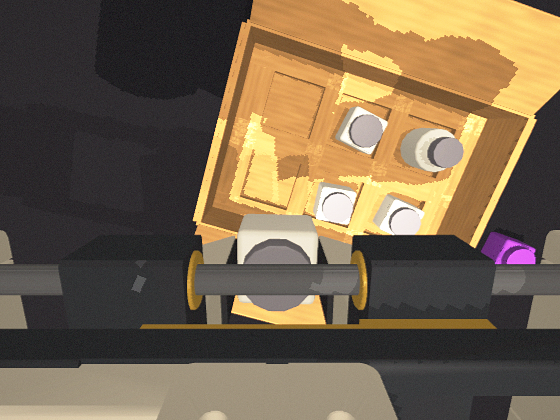

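```bash
python3 - <<'E'
from h import *
B=lambda u,v:(80+u/3.3,70+v/3.3)
for n,s,d in [("htL",B(220,213),(423,248)),("htR",B(425,95),(341,294)),("backL",B(38,127),(500,312)),("backR",B(240,18),(419,372)),("sfL",B(380,400),(371,236)),("sfR",B(578,248),(299,272))]:
    print(n,tri(("scene",*s),("side",*d)))
a=cv2.imread('pics/side0.png')
cv2.imwrite('pics/s5.png',cv2.resize(a[225:325,280:450],None,fx=4.5,fy=4.5,interpolation=2))
E
```

```text
htL (array([ 0.631194  , -0.26017212,  0.23352002]), np.float64(0.005088608490511138))
htR (array([ 0.44222269, -0.24656088,  0.23159284]), np.float64(0.0034629509358523065))
backL (array([ 0.62003883, -0.43031973,  0.23340064]), np.float64(0.004791226588635088))
backR (array([ 0.43369096, -0.42097814,  0.23710229]), np.float64(0.005387923361154345))
sfL (array([ 0.64825834, -0.12714073,  0.15310701]), np.float64(0.006078823564822715))
sfR (array([ 0.45695392, -0.11478021,  0.16035196]), np.float64(0.013313463928170913))
```

View pics/s5.png

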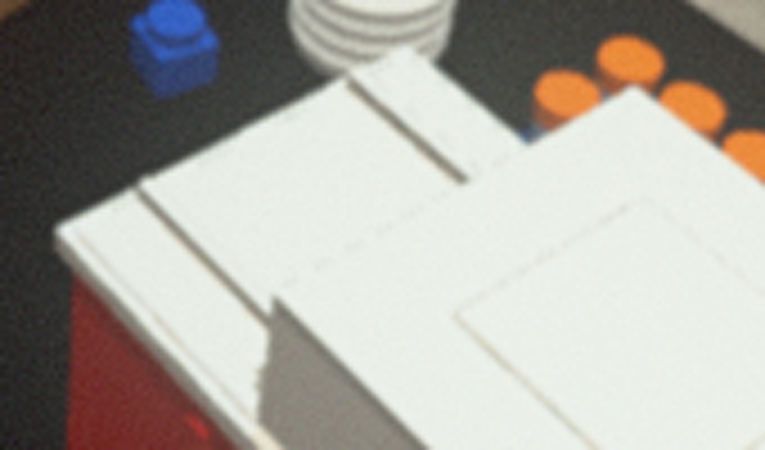

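```bash
python3 - <<'E'
from h import *
B=lambda u,v:(80+u/3.3,70+v/3.3)
for n,p in [("r1h",B(278,280)),("r1f",B(413,350)),("r2h",B(400,203)),("r2f",B(533,260))]: print(n,pt("scene",*p,.170))
S=lambda u,v:(280+u/4.5,225+v/4.5)
for n,p in [("r1f",S(137,183)),("r2f",S(350,78)),("r2",S(465,180))]: print(n,pt("side",*p,.170))
plan((.544,-.16,.235,-.07))
E
```

```text
r1h [ 0.60217404 -0.24618842  0.17      ]
r1f [ 0.61203311 -0.12450321  0.17      ]
r2h [ 0.48606801 -0.2379196   0.17      ]
r2f [ 0.49124124 -0.11939649  0.17      ]
r1f [ 0.48283998 -0.12768678  0.17      ]
r2f [ 0.60082509 -0.1371614   0.17      ]
r2 [ 0.59600792 -0.21196197  0.17      ]
t 8.62 pos [0.5005 0.1748 0.2258] psi 0.424 q6 -0.23 q [ 0.19  0.35  1.52  0.    1.27 -0.23] open 0.0380 F [2.2 0.3 0.6]
[-0.0237, -0.2454, 0.8077, 0.4721]
```

move_arm --pt "-0.02 0 0.2 0" --pt "-0.03 -0.1 0.4 0.15" --pt "-0.03 -0.2 0.6 0.3" --pt "-0.03 -0.245 0.78 0.45" --pt "-0.03 -0.245 0.8 0.47"

```text
time: 9.25
tool_pos: [0.538, -0.1334, 0.2322]
tool_rot: [1.516, 1.57, -0.125]
contact_force: [1.0, 0.6, -1.9]
opening: 0.0381
```

```bash
python3 - <<'E'
from h import *
plan((.5425,-.19,.235,-.068),(.5425,-.19,.18,-.068))
snap("scene","sc5",(60,300,60,240),3)
E
```

```text
t 9.25 pos [ 0.538  -0.1334  0.2322] psi -0.070 q6 -0.31 q [-0.38  0.39  1.43  0.    1.31 -0.31] open 0.0381 F [ 1.   0.6 -1.9]
[-0.007, 0.0213, 0.1403, -0.0021]
[0.1305, 0.0211, 0.1403, -0.0021]
```

View pics/sc5.png

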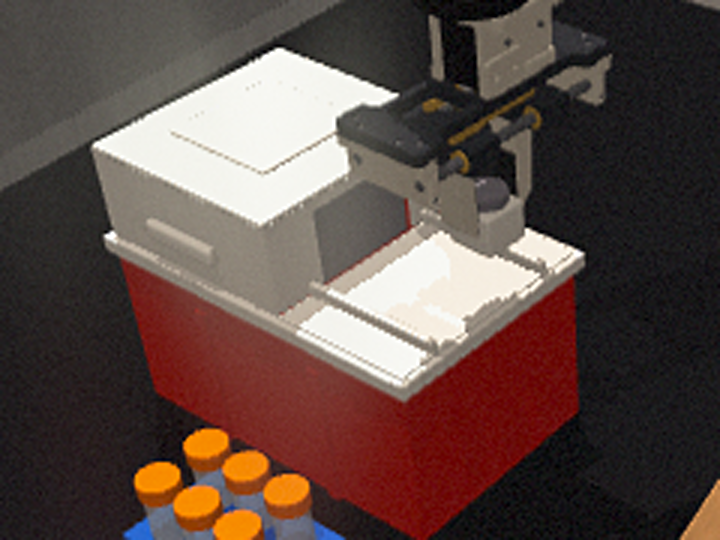

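move_arm --pt "0 0.021 0.14 0" --pt "0.06 0.021 0.14 0" --pt "0.12 0.021 0.14 0" --pt "0.128 0.021 0.14 0" --pt "0.134 0.021 0.14 0"

```text
time: 9.93
tool_pos: [0.5431, -0.1878, 0.1789]
tool_rot: [1.253, 1.569, -0.385]
contact_force: [0.4, -0.5, -1.4]
opening: 0.038
```

```bash
python3 - <<'E'
from h import *
plan((.5425,-.19,.178,-.068))
snap("scene","sc6",(100,280,70,220),4)
snap("side","sd6",(260,460,180,330),4)
E
```

```text
t 9.93 pos [ 0.5431 -0.1878  0.1789] psi -0.068 q6 -0.40 q [-0.47  0.47  1.46  0.    1.21 -0.4 ] open 0.0380 F [ 0.4 -0.5 -1.4]
[0.0021, -0.0012, 0.0056, 0.0004]
```

View pics/sc6.png

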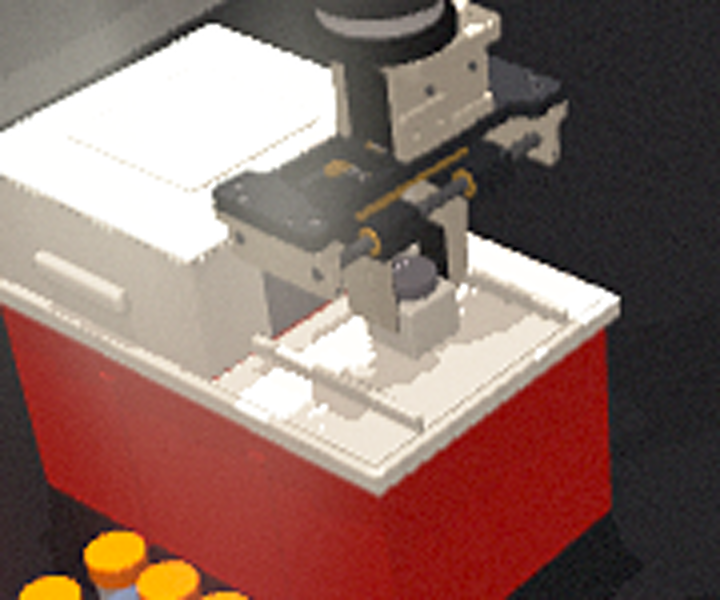

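View pics/sd6.png

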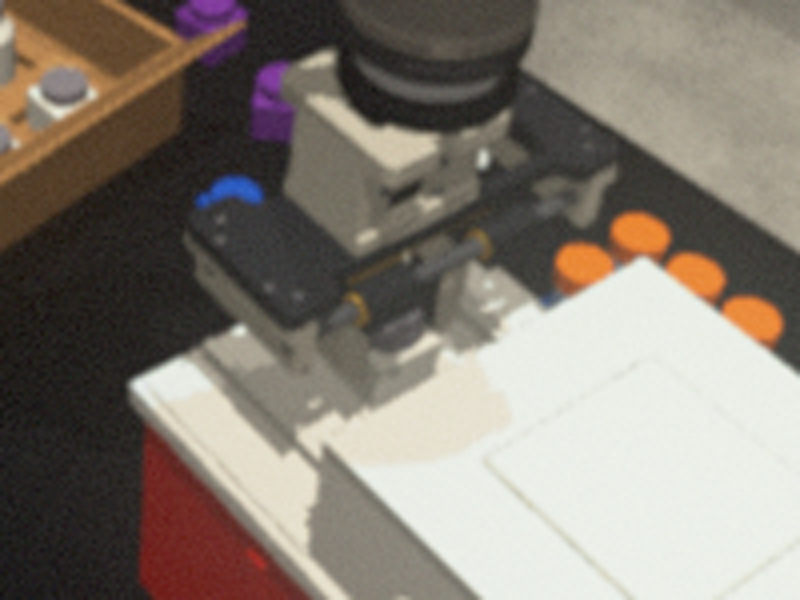

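move_arm --pt "0.004 0 0 0" --pt "0.006 0 0 0"

```text
time: 10.28
tool_pos: [0.5432, -0.188, 0.177]
tool_rot: [1.243, 1.569, -0.395]
contact_force: [-2.2, 1.0, 8.2]
opening: 0.038
```

move_arm --pt "0 0 0 0" --pt "0 0 0 0" --pt "-0.003 0 0 0" --pt "-0.008 0 -0.05 0" --pt "-0.008 0 -0.1 0" --gripper 0.45

```text
time: 10.9
tool_pos: [0.5455, -0.1464, 0.179]
tool_rot: [2.658, 1.57, 1.019]
contact_force: [0.1, 0.5, 0.0]
opening: 0.0502
```

move_arm --pt "0 0 0 0" --pt "0 0 0 0" --pt "0 0 0 0" --pt "0 0 0 0" --gripper 1

```text
time: 11.4
tool_pos: [0.5454, -0.1484, 0.1788]
tool_rot: [-2.876, 1.571, 1.768]
contact_force: [-0.6, 0.3, 0.1]
opening: 0.0153
```

```bash
python3 - <<'E'
from h import *
plan((.539,-.222,.181,-.068))
snap("scene","sc7",(100,280,70,220),4)
E
```

```text
t 11.40 pos [ 0.5454 -0.1484  0.1788] psi -0.069 q6 -0.33 q [-0.4   0.46  1.48  0.    1.2  -0.33] open 0.0153 F [-0.6  0.3  0.1]
[-0.0055, -0.0033, 0.1846, -0.0006]
```

View pics/sc7.png

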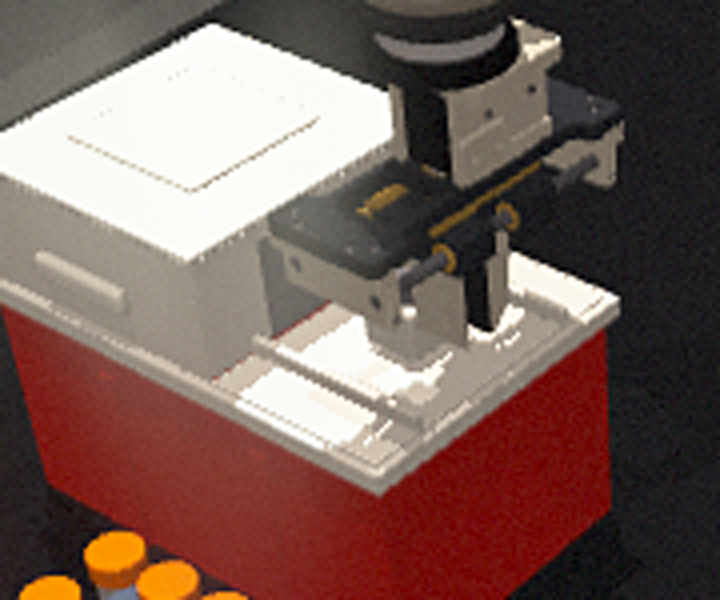

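move_arm --pt "-0.01 0 0.03 0" --pt "-0.011 0 0.07 0" --pt "-0.011 0 0.11 0" --pt "-0.011 -0.002 0.14 0" --pt "-0.011 -0.003 0.17 0"

```text
time: 12.08
tool_pos: [0.5394, -0.2167, 0.1833]
tool_rot: [-3.04, 1.57, 1.604]
contact_force: [0.3, 0.2, 0.6]
opening: 0.0004
```

```bash
python3 - <<'E'
from h import *
plan((.539,-.236,.183,-.068))
snap("scene","sc8",(100,280,70,220),4)
E
```

```text
t 12.07 pos [ 0.5394 -0.2167  0.1833] psi -0.069 q6 -0.45 q [-0.51  0.48  1.43  0.    1.23 -0.45] open 0.0004 F [0.3 0.2 0.6]
[0.0006, 0.0022, 0.0481, -0.0005]
```

View pics/sc8.png

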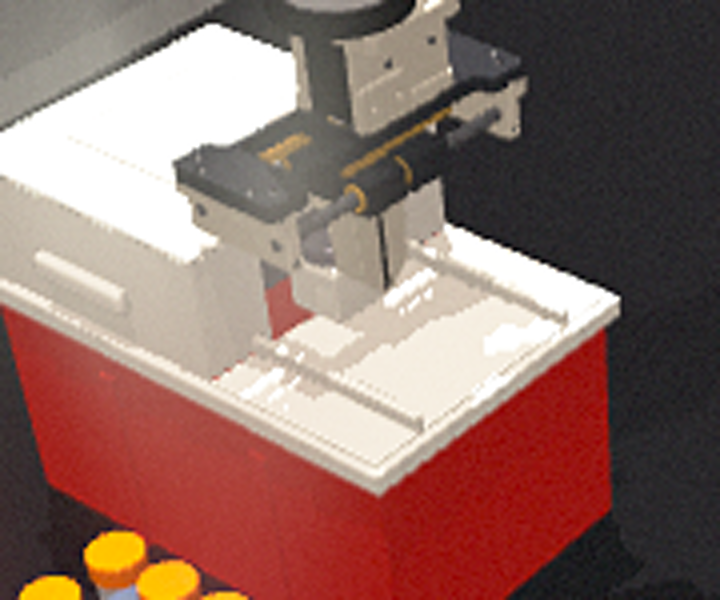

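move_arm --pt "0 0 0.02 0" --pt "0 0 0.035 0" --pt "0 0 0.048 0" --pt "0 0 0.048 0"

```text
time: 12.62
tool_pos: [0.5383, -0.2352, 0.1832]
tool_rot: [2.566, 1.571, 0.927]
contact_force: [-0.3, 0.2, -0.0]
opening: 0.0001
```

```bash
python3 - <<'E'
from h import *
plan((.539,-.236,.183,-.068))
snap("scene","sc9",(100,280,70,220),4)
E
```

```text
t 12.62 pos [ 0.5383 -0.2352  0.1832] psi -0.068 q6 -0.47 q [-0.54  0.49  1.41  0.    1.24 -0.47] open 0.0001 F [-0.3  0.2 -0. ]
[0.0006, 0.0018, 0.0019, -0.0002]
```

View pics/sc9.png

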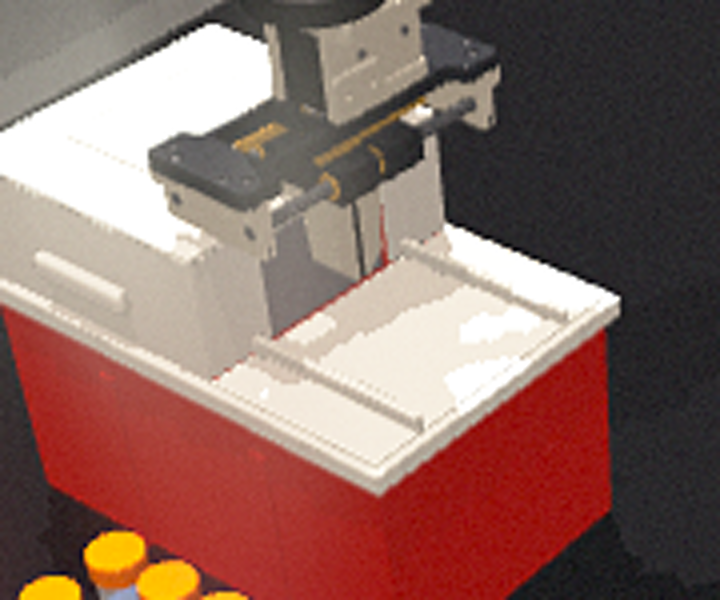

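```bash
python3 - <<'E'
from h import *
plan((.57,.10,.23,.13))
E
```

```text
t 12.68 pos [ 0.5383 -0.2349  0.1832] psi -0.068 q6 -0.47 q [-0.54  0.49  1.41  0.    1.24 -0.47] open 0.0004 F [-0.9 -0.2 -0.2]
[-0.1167, 0.022, -0.8408, -0.1892]
```

move_arm --pt "0 0 -0.1 0" --pt "-0.11 0 -0.3 -0.05" --pt "-0.115 0.01 -0.5 -0.1" --pt "-0.115 0.02 -0.7 -0.15" --pt "-0.115 0.02 -0.84 -0.19" --gripper 0.46

```text
time: 13.3
tool_pos: [0.5641, 0.0475, 0.2283]
tool_rot: [1.52, 1.57, 0.082]
contact_force: [1.0, 0.2, -0.5]
opening: 0.0459
```

move_arm --pt "0 0 -0.05 0" --pt "0 0 -0.05 0"

```text
time: 13.55
tool_pos: [0.5611, 0.0662, 0.2277]
tool_rot: [-0.944, 1.57, -2.382]
contact_force: [0.5, -0.6, -0.1]
opening: 0.0498
```

```bash
cat >> h.py <<'E'
def look(name):
    T,p=wcam(); im=cv2.cvtColor(robot.read_camera("wrist"),cv2.COLOR_RGB2BGR); cv2.imwrite(f"pics/{name}.png",im)
    hsv=cv2.cvtColor(im,cv2.COLOR_BGR2HSV)
    m=((hsv[...,1]<60)&(hsv[...,2]>70)).astype(np.uint8); m[235:]=0
    m=cv2.morphologyEx(m,cv2.MORPH_OPEN,np.ones((3,3)))
    psi=np.arctan2(-T[1,2],0) if 0 else None
    o=robot.observe(); R=Ro.from_euler('xyz',o["tool_rot"]).as_matrix(); psi=np.arctan2(R[1,1],R[0,1])
    for c in cv2.findContours(m,0,1)[0]:
        if not 500<cv2.contourArea(c)<6000: continue
        r=cv2.minAreaRect(c); a=(r[2]+45)%90-45
        X=wpt(T,p,*r[0],.036); 
        if np.abs(w2c(X)[0])<.13 and abs(w2c(X)[1])<.09: print("px",np.round(r[0]),"size",np.round(r[1]),"xy",np.round(X[:2],4),"carton",np.round(w2c(X),3),"psi %.3f"%(psi-np.radians(a)))
E
python3 - <<'E'
from h import *
plan((.57,.10,.23,.13)); look("w5")
E
```

```text
t 13.55 pos [0.5611 0.0662 0.2277] psi 0.133 q6 -0.15 q [-0.02  0.42  1.41 -0.    1.32 -0.15] open 0.0498 F [ 0.5 -0.6 -0.1]
[-0.0057, 0.0333, -0.0808, 0.0033]
px [299.  74.] size [42. 39.] xy [0.5667 0.1825] carton [-0.001 -0.042] psi 0.227
px [373.  69.] size [44. 44.] xy [0.6377 0.1965] carton [ 0.071 -0.038] psi -0.010
```

View pics/w5.png

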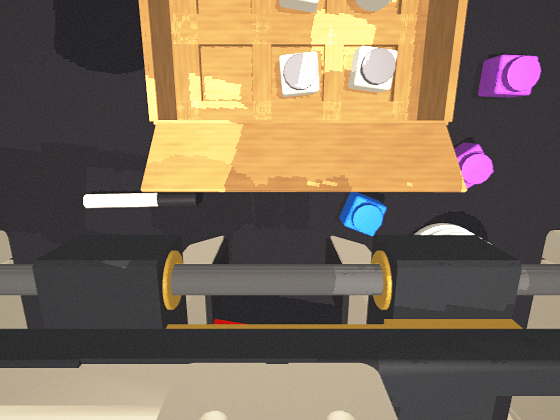

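```bash
python3 - <<'E'
from h import *
plan((.5665,.183,.12,.23),(.5665,.183,.02,.23))
E
```

```text
t 13.60 pos [0.5613 0.0649 0.2277] psi 0.132 q6 -0.15 q [-0.02  0.42  1.41 -0.    1.32 -0.15] open 0.0498 F [ 0.8 -1.3  0.6]
[0.2691, 0.0518, -0.2912, -0.0938]
[0.5191, 0.0519, -0.2914, -0.0938]
```

move_arm --pt "0 0.05 -0.15 -0.094" --pt "0.1 0.052 -0.29 -0.094" --pt "0.25 0.052 -0.29 -0.094" --pt "0.26 0.052 -0.29 -0.094" --pt "0.26 0.052 -0.29 -0.094"

```text
time: 14.22
tool_pos: [0.5682, 0.1812, 0.1251]
tool_rot: [1.296, 1.57, -0.047]
contact_force: [0.2, 0.7, 0.9]
opening: 0.0498
```

```bash
python3 - <<'E'
from h import *
look("w6")
plan((.5665,.183,.12,.23),(.5665,.183,.0215,.23))
E
```

```text
px [276. 206.] size [53. 48.] xy [0.5657 0.186 ] carton [-0.001 -0.039] psi 0.227
px [370. 209.] size [58. 51.] xy [0.6369 0.2005] carton [ 0.071 -0.034] psi 0.004
px [394. 105.] size [63. 81.] xy [0.6306 0.278 ] carton [0.075 0.044] psi 0.691
px [289.  97.] size [53. 55.] xy [0.5566 0.2661] carton [0.    0.042] psi -0.039
t 14.28 pos [0.5688 0.1815 0.1261] psi 0.227 q6 -0.05 q [ 0.18  0.56  1.46 -0.    1.12 -0.05] open 0.0496 F [ 0.1 -0.1 -0. ]
[0.0152, -0.0048, -0.005, -0.0026]
[0.2615, -0.0057, -0.0051, -0.0026]
```

View pics/w6.png

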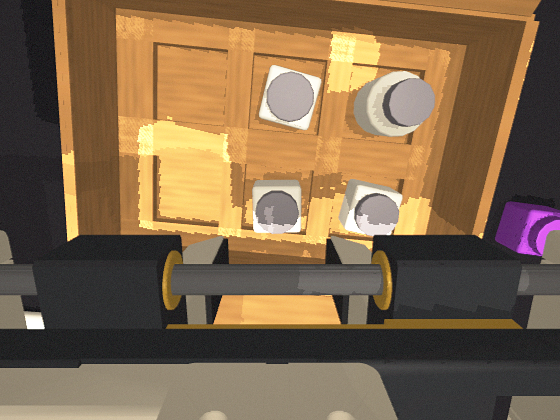

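move_arm --pt "0 -0.005 -0.006 0" --pt "0.1 -0.005 -0.006 0" --pt "0.2 -0.005 -0.006 0" --pt "0.255 -0.005 -0.006 0" --pt "0.26 -0.005 -0.006 0"

```text
time: 14.9
tool_pos: [0.5643, 0.1844, 0.0197]
tool_rot: [-1.668, 1.57, -3.01]
contact_force: [0.0, -0.5, 1.3]
opening: 0.0497
```

move_arm --pt "0.005 0 0 0" --pt "0.005 0 0 0" --pt "0.005 0 0 0" --gripper 1

```text
time: 15.28
tool_pos: [0.5656, 0.1849, 0.0194]
tool_rot: [1.512, 1.568, 0.17]
contact_force: [0.6, -0.2, 5.9]
opening: 0.0376
```

move_arm --pt "-0.1 0 0 0" --pt "-0.2 0 0 0" --pt "-0.35 0 0 0" --pt "-0.5 0 0 0" --pt "-0.53 0 0.1 0"

```text
time: 15.9
tool_pos: [0.5749, 0.1477, 0.2353]
tool_rot: [1.558, 1.562, 0.22]
contact_force: [0.7, 0.0, -1.6]
opening: 0.038
```

```bash
python3 - <<'E'
from h import *
plan((.543,-.186,.235,-.068))
E
```

```text
t 15.90 pos [0.5749 0.1477 0.2353] psi 0.233 q6 -0.11 q [ 0.12  0.46  1.32  0.    1.35 -0.11] open 0.0380 F [ 0.7  0.  -1.6]
[-0.0016, -0.2705, 0.7933, 0.2878]
```

move_arm --pt "0 0 0.15 0" --pt "0 -0.08 0.32 0.1" --pt "0 -0.18 0.48 0.2" --pt "0 -0.25 0.64 0.28" --pt "0 -0.27 0.793 0.288"

```text
time: 16.52
tool_pos: [0.5398, -0.1583, 0.2304]
tool_rot: [2.104, 1.57, 0.46]
contact_force: [1.1, -0.4, -0.6]
opening: 0.0376
```

```bash
python3 - <<'E'
from h import *
plan((.543,-.188,.235,-.068),(.543,-.188,.177,-.068))
E
```

```text
t 16.52 pos [ 0.5398 -0.1583  0.2304] psi -0.073 q6 -0.35 q [-0.42  0.41  1.41  0.    1.32 -0.35] open 0.0376 F [ 1.1 -0.4 -0.6]
[-0.0114, 0.0135, 0.0735, -0.0049]
[0.1336, 0.0135, 0.0735, -0.0049]
```

move_arm --pt "0 0.013 0.073 -0.005" --pt "0.06 0.013 0.073 -0.005" --pt "0.11 0.013 0.073 -0.005" --pt "0.13 0.013 0.073 -0.005" --pt "0.138 0.013 0.073 -0.005"

```text
time: 17.15
tool_pos: [0.5435, -0.186, 0.1753]
tool_rot: [-1.844, 1.57, 2.802]
contact_force: [-7.2, 2.4, 15.4]
opening: 0.0378
```

move_arm --pt "0.003 0 0 0" --pt "0.003 0 0 0"

```text
time: 17.4
tool_pos: [0.5442, -0.1862, 0.1753]
tool_rot: [1.097, 1.569, -0.54]
contact_force: [-2.2, 0.5, 4.9]
opening: 0.0377
```

Set on the sill (contact felt). Release, back off, close, push.

move_arm --pt "0 0 0 0" --pt "0 0 0 0" --pt "-0.005 0 0 0" --pt "-0.01 0 -0.05 0" --pt "-0.015 0 -0.1 0" --gripper 0.45

```text
time: 18.02
tool_pos: [0.5466, -0.1448, 0.1795]
tool_rot: [-2.915, 1.57, 1.73]
contact_force: [0.6, -0.5, 1.4]
opening: 0.051
```

move_arm --pt "0 0 0 0" --pt "0 0 0 0" --pt "0 0 0 0" --pt "0 0 0 0" --gripper 1

```text
time: 18.52
tool_pos: [0.5465, -0.1468, 0.1793]
tool_rot: [-2.21, 1.571, 2.435]
contact_force: [-0.9, -0.4, 0.1]
opening: 0.0152
```

```bash
python3 - <<'E'
from h import *
plan((.5435,-.17,.183,-.068),(.538,-.236,.183,-.068))
snap("scene","sc10",(100,280,70,220),4)
E
```

```text
t 18.52 pos [ 0.5465 -0.1468  0.1793] psi -0.068 q6 -0.33 q [-0.4   0.46  1.48  0.    1.2  -0.33] open 0.0152 F [-0.9 -0.4  0.1]
[-0.0093, -0.0037, 0.0584, 0.0004]
[-0.0094, -0.0062, 0.224, 0.0004]
```

View pics/sc10.png

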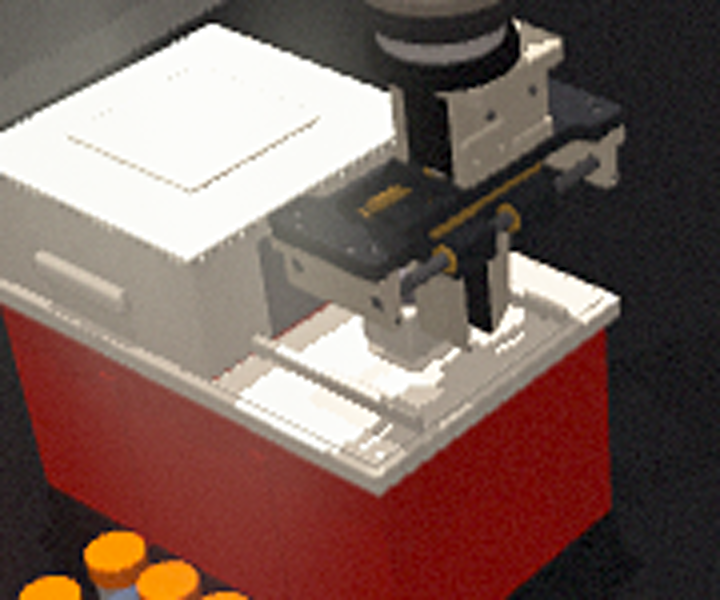

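move_arm --pt "-0.009 0 0.03 0" --pt "-0.01 0 0.07 0" --pt "-0.01 -0.002 0.11 0" --pt "-0.01 -0.004 0.14 0" --pt "-0.01 -0.006 0.17 0"

```text
time: 19.2
tool_pos: [0.5394, -0.215, 0.1833]
tool_rot: [-2.801, 1.57, 1.844]
contact_force: [-0.4, 0.1, 2.4]
opening: 0.0005
```

move_arm --pt "0 0 0.02 0" --pt "0 0 0.035 0" --pt "0 0 0.053 0" --pt "0 0 0.053 0"

```text
time: 19.7
tool_pos: [0.5382, -0.2356, 0.1833]
tool_rot: [-2.085, 1.571, 2.56]
contact_force: [0.8, 0.1, -0.8]
opening: 0.0006
```

```bash
python3 - <<'E'
from h import *
plan((.57,.10,.23,.0))
snap("scene","sc11",(100,280,70,220),4)
E
```

```text
t 19.70 pos [ 0.5382 -0.2356  0.1833] psi -0.067 q6 -0.48 q [-0.54  0.49  1.41  0.    1.24 -0.48] open 0.0006 F [ 0.8  0.1 -0.8]
[-0.1168, 0.0229, -0.8424, -0.0643]
```

View pics/sc11.png

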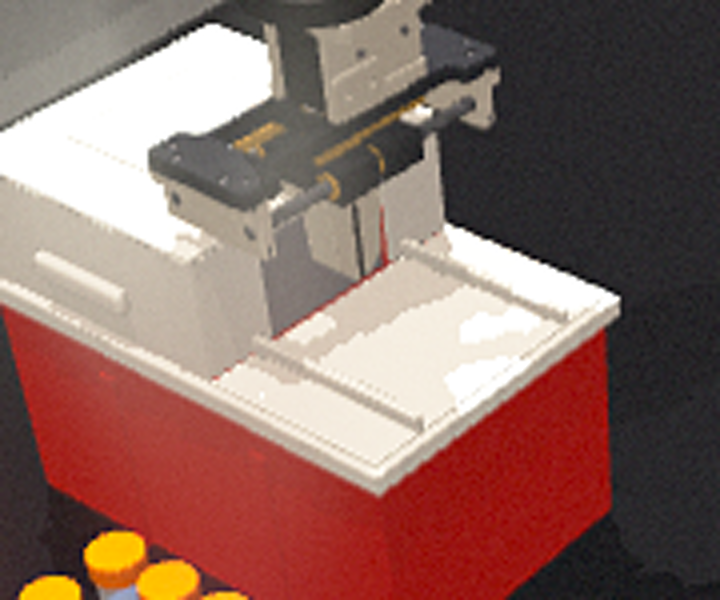

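move_arm --pt "0 0 -0.1 0" --pt "-0.115 0 -0.26 0" --pt "-0.115 0.05 -0.4 -0.06" --pt "-0.115 0.1 -0.55 -0.064" --pt "-0.115 0.14 -0.7 -0.064" --gripper 0.46

```text
time: 20.38
tool_pos: [0.6099, 0.0328, 0.2299]
tool_rot: [1.538, 1.57, -0.033]
contact_force: [0.7, -0.4, 0.1]
opening: 0.0456
```

```bash
python3 - <<'E'
from h import *
look("w7")
plan((.638,.1975,.125,0),(.638,.1975,.02,0))
E
```

```text
px [310.  22.] size [44. 39.] xy [0.6401 0.1937] carton [ 0.073 -0.041] psi 0.006
t 20.43 pos [0.6111 0.0405 0.2295] psi 0.006 q6 -0.07 q [-0.06  0.5   1.26  0.    1.37 -0.07] open 0.0476 F [-1.7  4.7 -0.9]
[0.2631, 0.0689, -0.3908, 0.0053]
[0.5256, 0.0683, -0.3895, 0.0053]
```

View pics/w7.png

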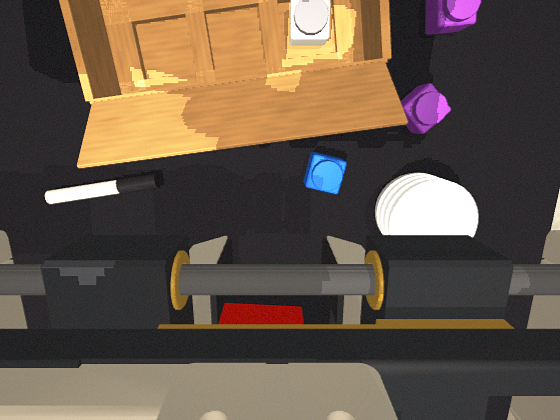

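move_arm --pt "0 0.069 -0.15 0.005" --pt "0.05 0.069 -0.3 0.005" --pt "0.2 0.069 -0.39 0.005" --pt "0.26 0.069 -0.39 0.005" --pt "0.26 0.069 -0.39 0.005"

```text
time: 21.05
tool_pos: [0.6348, 0.1871, 0.1223]
tool_rot: [-1.409, 1.564, -2.983]
contact_force: [-0.3, -0.1, 0.5]
opening: 0.0497
```

```bash
python3 - <<'E'
from h import *
look("w8")
plan((.638,.1985,.125,0),(.638,.1985,.02,0))
E
```

```text
px [286. 196.] size [49. 52.] xy [0.6404 0.2008] carton [ 0.075 -0.034] psi -0.004
px [173. 106.] size [54. 62.] xy [0.5598 0.2662] carton [0.003 0.041] psi -0.004
px [272.  86.] size [67. 63.] xy [0.6303 0.279 ] carton [0.075 0.045] psi -0.004
t 21.10 pos [0.6365 0.1866 0.125 ] psi -0.004 q6 0.17 q [ 0.17  0.68  1.24 -0.    1.22  0.17] open 0.0497 F [0.5 0.7 0.7]
[-0.0001, 0.0036, -0.0298, -0.0043]
[0.2624, 0.0041, -0.0299, -0.0043]
```

View pics/w8.png

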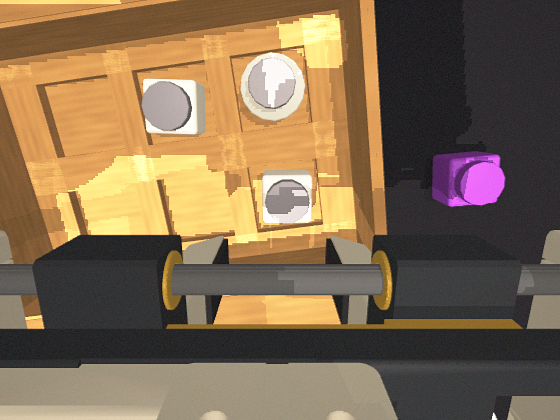

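move_arm --pt "0 0.007 -0.031 0" --pt "0.1 0.007 -0.031 0" --pt "0.2 0.007 -0.031 0" --pt "0.257 0.007 -0.031 0" --pt "0.262 0.007 -0.031 0"

```text
time: 21.72
tool_pos: [0.6401, 0.199, 0.0206]
tool_rot: [-1.887, 1.57, 2.82]
contact_force: [0.4, -0.3, 0.6]
opening: 0.0498
```

move_arm --pt "0 0 0 0" --pt "0 0 0 0" --pt "0 0 0 0" --gripper 1

```text
time: 22.1
tool_pos: [0.6413, 0.1992, 0.0228]
tool_rot: [1.78, 1.567, 0.204]
contact_force: [0.2, -0.5, 6.5]
opening: 0.038
```

move_arm --pt "-0.1 0 0 0" --pt "-0.2 0 0 0" --pt "-0.35 0 0 0" --pt "-0.5 0 0 0" --pt "-0.53 0 0.1 0"

```text
time: 22.72
tool_pos: [0.6411, 0.1612, 0.2386]
tool_rot: [1.795, 1.561, 0.223]
contact_force: [0.2, -0.3, -0.7]
opening: 0.0378
```

```bash
python3 - <<'E'
from h import *
plan((.543,-.186,.235,-.068))
E
```

```text
t 22.73 pos [0.6411 0.1612 0.2386] psi -0.001 q6 0.13 q [0.13 0.59 1.09 0.   1.45 0.13] open 0.0378 F [ 0.2 -0.3 -0.7]
[0.0047, -0.2442, 0.8684, 0.0638]
```

move_arm --pt "0 0 0.15 0" --pt "0 -0.08 0.3 0" --pt "0 -0.16 0.45 0.06" --pt "0 -0.24 0.6 0.064" --pt "0 -0.244 0.75 0.064"

```text
time: 23.35
tool_pos: [0.5404, -0.129, 0.2335]
tool_rot: [1.855, 1.57, 0.213]
contact_force: [0.9, 0.2, -0.9]
opening: 0.0377
```

```bash
python3 - <<'E'
from h import *
plan((.543,-.188,.235,-.068),(.543,-.188,.179,-.068))
E
```

```text
t 23.35 pos [ 0.5404 -0.129   0.2335] psi -0.072 q6 -0.30 q [-0.37  0.39  1.43  0.    1.32 -0.3 ] open 0.0377 F [ 0.9  0.2 -0.9]
[-0.0038, 0.0169, 0.1467, -0.0034]
[0.1362, 0.0169, 0.1467, -0.0034]
```

move_arm --pt "0 0.017 0.12 -0.003" --pt "0.03 0.017 0.147 -0.003" --pt "0.1 0.017 0.147 -0.003" --pt "0.125 0.017 0.147 -0.003" --pt "0.136 0.017 0.147 -0.003"

```text
time: 23.98
tool_pos: [0.544, -0.186, 0.1787]
tool_rot: [-1.979, 1.569, 2.666]
contact_force: [-9.3, 4.1, 18.2]
opening: 0.0378
```

move_arm --pt "0.002 0 0 0" --pt "0.003 0 0 0"

```text
time: 24.22
tool_pos: [0.5449, -0.1864, 0.1788]
tool_rot: [1.286, 1.569, -0.353]
contact_force: [-4.3, 2.4, 8.3]
opening: 0.0379
```

move_arm --pt "0 0 0 0" --pt "0 0 0 0" --pt "-0.003 0 0 0" --pt "-0.005 0 -0.05 0" --pt "-0.007 0 -0.1 0" --gripper 0.45

```text
time: 24.85
tool_pos: [0.5474, -0.1456, 0.1797]
tool_rot: [-2.796, 1.57, 1.847]
contact_force: [0.6, 0.1, -0.3]
opening: 0.0509
```

move_arm --pt "0 0 0 0" --pt "0 0 0 0" --pt "0 0 0 0" --pt "0 0 0 0" --gripper 1

```text
time: 25.35
tool_pos: [0.5474, -0.1477, 0.1797]
tool_rot: [-1.969, 1.571, 2.674]
contact_force: [0.5, -0.7, 1.2]
opening: 0.0153
```

```bash
python3 - <<'E'
from h import *
plan((.5435,-.17,.183,-.068),(.538,-.236,.183,-.068))
snap("scene","sc12",(100,280,70,220),4)
E
```

```text
t 25.35 pos [ 0.5474 -0.1477  0.1797] psi -0.070 q6 -0.33 q [-0.4   0.46  1.48  0.    1.21 -0.33] open 0.0153 F [ 0.5 -0.7  1.2]
[-0.0083, -0.0058, 0.0563, -0.0016]
[-0.0083, -0.008, 0.2219, -0.0016]
```

View pics/sc12.png

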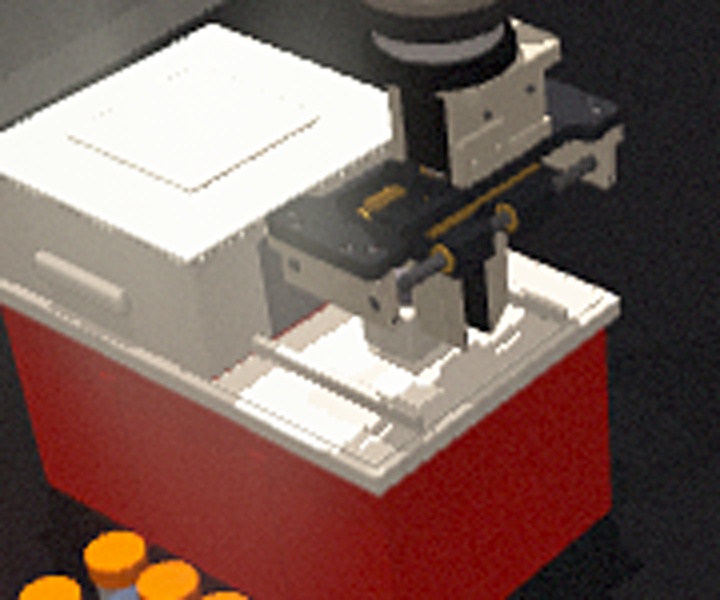

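move_arm --pt "-0.008 0 0.03 0" --pt "-0.009 0 0.07 0" --pt "-0.009 -0.002 0.11 0" --pt "-0.009 -0.004 0.14 0" --pt "-0.009 -0.006 0.17 0"

```text
time: 26.02
tool_pos: [0.5402, -0.2159, 0.1833]
tool_rot: [3.032, 1.571, 1.392]
contact_force: [-0.7, 1.0, 1.0]
opening: 0.0004
```

move_arm --pt "0 0 0.02 0" --pt "0 0 0.035 0" --pt "0 0 0.053 0" --pt "0 0 0.053 0"

```text
time: 26.52
tool_pos: [0.5389, -0.2364, 0.1832]
tool_rot: [-2.505, 1.571, 2.138]
contact_force: [0.4, 0.1, -0.8]
opening: 0.0002
```

```bash
python3 - <<'E'
from h import *
plan((.562,.14,.235,0))
snap("scene","sc13",(100,280,70,220),4)
E
```

```text
t 26.52 pos [ 0.5389 -0.2364  0.1832] psi -0.069 q6 -0.47 q [-0.54  0.49  1.41  0.    1.24 -0.47] open 0.0002 F [ 0.4  0.1 -0.8]
[-0.1293, -0.0075, -0.9428, -0.0662]
```

View pics/sc13.png

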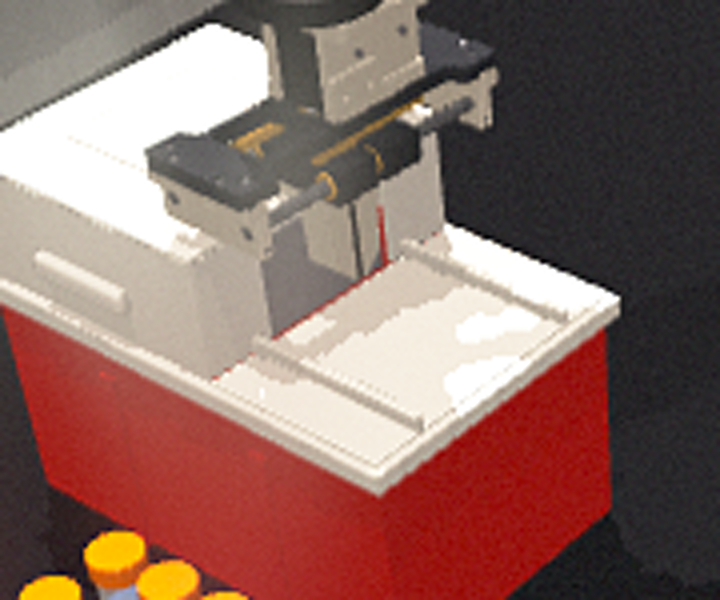

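Three in. Now the last one, at about (0.557, 0.262).

move_arm --pt "0 0 -0.12 0" --pt "-0.12 0 -0.28 0" --pt "-0.13 -0.007 -0.44 -0.06" --pt "-0.13 -0.007 -0.6 -0.065" --pt "-0.13 -0.007 -0.75 -0.065" --gripper 0.46

```text
time: 27.2
tool_pos: [0.5556, 0.0501, 0.2359]
tool_rot: [1.662, 1.57, 0.091]
contact_force: [0.6, 0.6, 0.2]
opening: 0.0461
```

move_arm --pt "0 0 -0.1 0" --pt "0 0 -0.24 0" --pt "0 0 -0.24 0"

```text
time: 27.58
tool_pos: [0.5551, 0.1477, 0.2352]
tool_rot: [-3.096, 1.57, 1.621]
contact_force: [0.4, -0.8, -0.1]
opening: 0.0495
```

```bash
python3 - <<'E'
from h import *
look("w9")
plan((.557,.262,.125,0),(.557,.262,.02,0))
E
```

```text
px [280.  72.] size [37. 41.] xy [0.5567 0.2649] carton [0.    0.041] psi -0.037
px [353.  58.] size [44. 56.] xy [0.6293 0.278 ] carton [0.074 0.044] psi 0.646
t 27.62 pos [0.5553 0.1456 0.2351] psi 0.003 q6 0.12 q [ 0.12  0.43  1.37 -0.    1.34  0.12] open 0.0499 F [-1.6 -0.2 -0.3]
[0.2753, 0.005, -0.2909, 0.0028]
[0.5378, 0.0051, -0.2909, 0.0028]
```

View pics/w9.png

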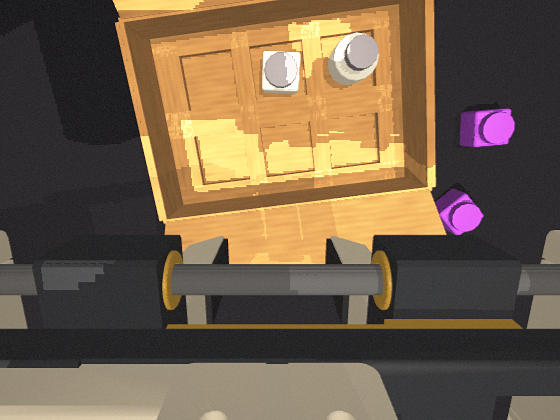

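move_arm --pt "0 0.005 -0.15 0" --pt "0.1 0.005 -0.29 0" --pt "0.25 0.005 -0.29 0" --pt "0.275 0.005 -0.29 0" --pt "0.275 0.005 -0.29 0"

```text
time: 28.25
tool_pos: [0.5586, 0.2585, 0.1259]
tool_rot: [-0.221, 1.571, -1.794]
contact_force: [0.8, -0.4, 0.9]
opening: 0.0495
```

```bash
python3 - <<'E'
from h import *
look("w10")
plan((.557,.264,.125,-.02),(.557,.264,.02,-.02))
E
```

```text
px [277. 200.] size [48. 53.] xy [0.5572 0.2687] carton [0.001 0.044] psi -0.029
px [372. 187.] size [62. 69.] xy [0.6302 0.2784] carton [0.075 0.044] psi -0.003
t 28.30 pos [0.5594 0.2589 0.1273] psi -0.003 q6 0.31 q [ 0.31  0.59  1.4  -0.    1.15  0.31] open 0.0493 F [0.9 0.2 1.5]
[0.0057, -0.0061, -0.0128, 0.0167]
[0.2682, -0.0068, -0.0126, 0.0167]
```

View pics/w10.png

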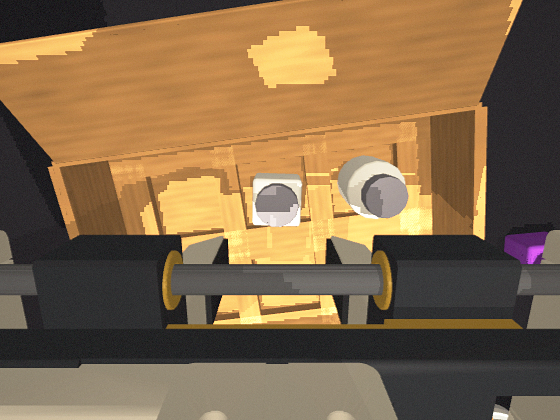

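move_arm --pt "0 -0.007 -0.015 0.016" --pt "0.1 -0.007 -0.015 0.016" --pt "0.2 -0.007 -0.015 0.016" --pt "0.26 -0.007 -0.015 0.016" --pt "0.268 -0.007 -0.015 0.016"

```text
time: 28.92
tool_pos: [0.555, 0.2657, 0.018]
tool_rot: [-1.383, 1.57, -2.972]
contact_force: [-0.7, -0.1, 0.4]
opening: 0.0494
```

move_arm --pt "0 0 0 0" --pt "0 0 0 0" --pt "0 0 0 0" --gripper 1

```text
time: 29.3
tool_pos: [0.5565, 0.2663, 0.02]
tool_rot: [1.932, 1.567, 0.344]
contact_force: [0.4, 0.3, 6.7]
opening: 0.0376
```

move_arm --pt "-0.1 0 0 0" --pt "-0.2 0 0 0" --pt "-0.35 0 0 0" --pt "-0.5 0 0.1 0" --pt "-0.535 0 0.2 0"

```text
time: 29.92
tool_pos: [0.5545, 0.186, 0.2361]
tool_rot: [1.806, 1.565, 0.22]
contact_force: [0.5, -0.4, -1.4]
opening: 0.0377
```

```bash
python3 - <<'E'
from h import *
plan((.543,-.186,.235,-.068))
E
```

```text
t 29.93 pos [0.5545 0.186  0.2361] psi -0.016 q6 0.21 q [0.19 0.44 1.34 0.   1.35 0.21] open 0.0377 F [ 0.5 -0.4 -1.4]
[0.0013, -0.0142, 0.9302, 0.05]
```

move_arm --pt "0 0 0.15 0" --pt "0 0 0.3 0" --pt "0 -0.014 0.45 0.05" --pt "0 -0.014 0.6 0.05" --pt "0 -0.014 0.75 0.05"

```text
time: 30.55
tool_pos: [0.5424, -0.1158, 0.2326]
tool_rot: [1.556, 1.57, -0.085]
contact_force: [0.6, -0.2, -0.9]
opening: 0.0379
```

```bash
python3 - <<'E'
from h import *
plan((.543,-.188,.235,-.068),(.543,-.188,.176,-.068))
snap("side","sd14",(160,460,130,355),2.6)
E
```

```text
t 30.55 pos [ 0.5424 -0.1158  0.2326] psi -0.070 q6 -0.28 q [-0.35  0.39  1.43  0.    1.32 -0.28] open 0.0379 F [ 0.6 -0.2 -0.9]
[-0.0059, 0.0142, 0.1799, -0.002]
[0.1416, 0.0141, 0.1799, -0.002]
```

View pics/sd14.png

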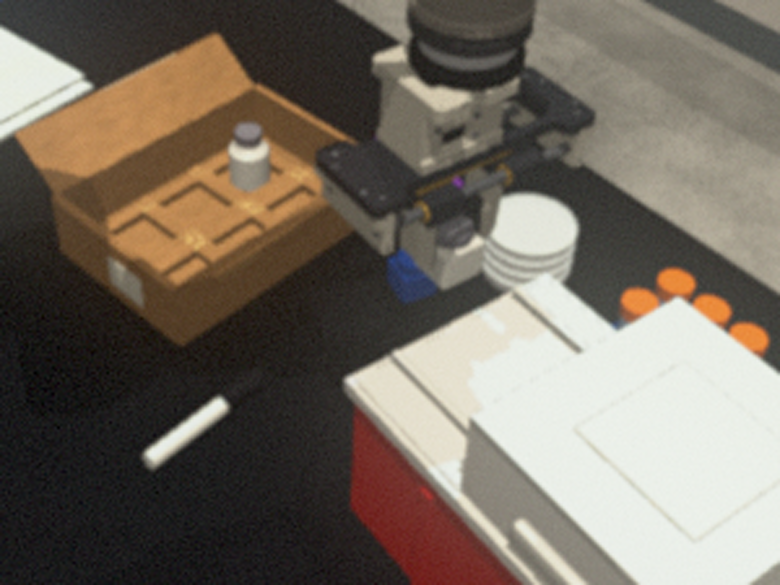

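move_arm --pt "0 0.014 0.14 -0.002" --pt "0.03 0.014 0.18 -0.002" --pt "0.1 0.014 0.18 -0.002" --pt "0.13 0.014 0.18 -0.002" --pt "0.142 0.014 0.18 -0.002"

```text
time: 31.22
tool_pos: [0.5424, -0.1851, 0.1759]
tool_rot: [-1.913, 1.568, 2.733]
contact_force: [-10.8, 4.8, 22.3]
opening: 0.0379
```

move_arm --pt "0.002 0 0 0" --pt "0.003 0 0 0"

```text
time: 31.48
tool_pos: [0.5432, -0.1854, 0.1759]
tool_rot: [0.821, 1.57, -0.817]
contact_force: [-5.0, 1.9, 9.7]
opening: 0.0378
```

move_arm --pt "0 0 0 0" --pt "0 0 0 0" --pt "-0.005 0 0 0" --pt "-0.01 0 -0.05 0" --pt "-0.015 0 -0.1 0" --gripper 0.45

```text
time: 32.1
tool_pos: [0.5461, -0.1448, 0.1801]
tool_rot: [-2.96, 1.57, 1.684]
contact_force: [0.0, 0.4, 0.2]
opening: 0.0508
```

move_arm --pt "0 0 0 0" --pt "0 0 0 0" --pt "0 0 0 0" --pt "0 0 0 0" --gripper 1

```text
time: 32.6
tool_pos: [0.546, -0.1468, 0.1799]
tool_rot: [-2.125, 1.571, 2.518]
contact_force: [-0.2, -0.6, 0.0]
opening: 0.015
```

```bash
python3 - <<'E'
from h import *
plan((.5435,-.17,.183,-.068),(.538,-.236,.183,-.068))
snap("scene","sc14",(100,280,70,220),4)
E
```

```text
t 32.60 pos [ 0.546  -0.1468  0.1799] psi -0.069 q6 -0.33 q [-0.4   0.46  1.48  0.    1.2  -0.33] open 0.0150 F [-0.2 -0.6  0. ]
[-0.0078, -0.0023, 0.0584, -0.0005]
[-0.0078, -0.0047, 0.224, -0.0005]
```

View pics/sc14.png

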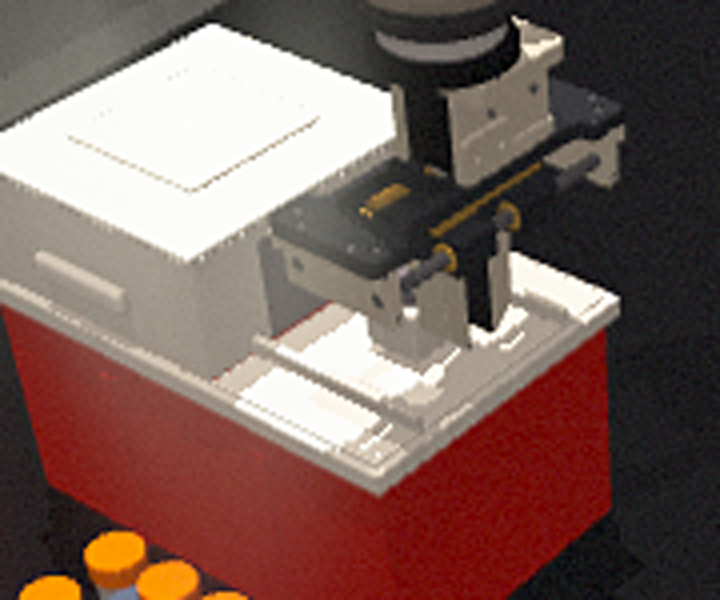

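move_arm --pt "-0.008 0 0.03 0" --pt "-0.009 0 0.07 0" --pt "-0.009 -0.002 0.11 0" --pt "-0.009 -0.003 0.14 0" --pt "-0.009 -0.005 0.17 0"

```text
time: 33.28
tool_pos: [0.5393, -0.215, 0.1836]
tool_rot: [-3.103, 1.57, 1.541]
contact_force: [0.5, 0.8, 0.7]
opening: 0.0007
```

move_arm --pt "0 0 0.02 0" --pt "0 0 0.035 0" --pt "0 0 0.053 0" --pt "0 0 0.053 0"

```text
time: 33.78
tool_pos: [0.538, -0.2356, 0.1835]
tool_rot: [1.949, 1.571, 0.31]
contact_force: [0.1, 0.8, -0.7]
opening: 0.0006
```

move_arm --pt "0 0 -0.12 0" --pt "-0.12 0 -0.28 0" --pt "-0.13 0 -0.43 0" --pt "-0.13 0 -0.58 0"

```text
time: 34.28
tool_pos: [0.5535, -0.012, 0.2367]
tool_rot: [1.555, 1.568, -0.084]
contact_force: [0.9, 0.3, -0.5]
opening: 0.0005
```

```bash
python3 - <<'E'
from h import *
plan()
snap("scene","sc15",(80,280,60,210),4)
snap("scene","sc16")
E
```

```text
t 34.27 pos [ 0.5535 -0.012   0.2367] psi -0.068 q6 -0.09 q [-0.16  0.39  1.43  0.    1.32 -0.09] open 0.0005 F [ 0.9  0.3 -0.5]
```

View pics/sc15.png

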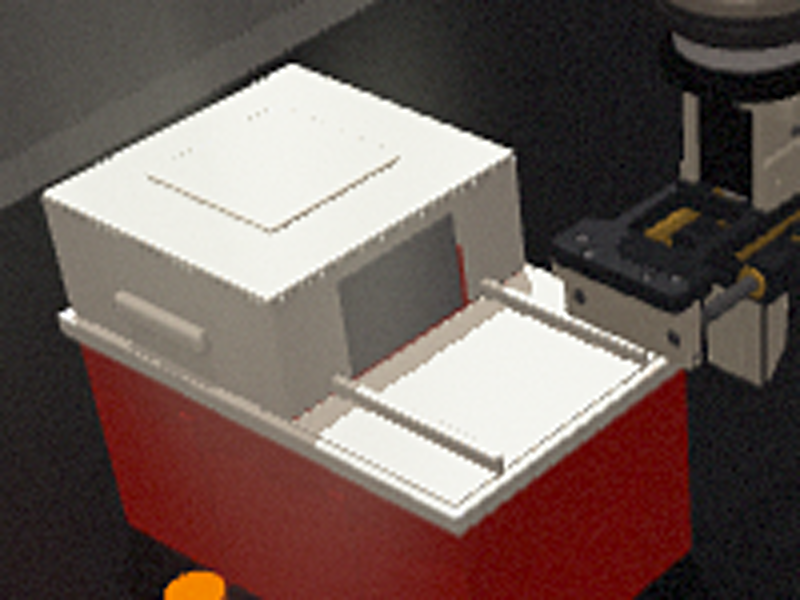

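View pics/sc16.png

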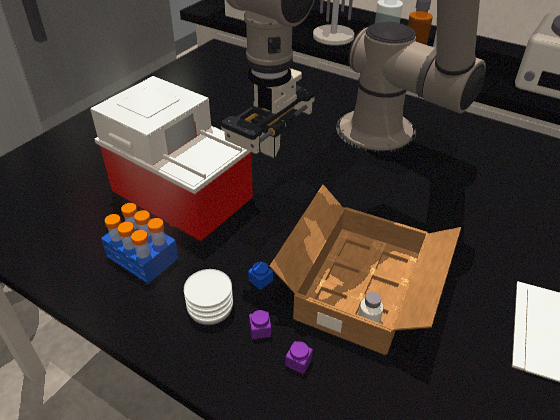

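```bash
python3 - <<'E'
from h import *
plan((*c2w(0,-.18),.2,CY),(*c2w(0,-.18),.1,CY))
E
```

```text
t 34.38 pos [ 0.553  -0.0079  0.236 ] psi -0.061 q6 -0.09 q [-0.15  0.39  1.43  0.    1.32 -0.09] open 0.0005 F [-0.  -0.6 -0.6]
[0.0905, 0.0736, -0.14, -0.1854]
[0.3405, 0.0733, -0.1395, -0.1854]
```

move_arm --pt "0 0.073 -0.14 -0.17" --pt "0.1 0.073 -0.14 -0.185" --pt "0.25 0.073 -0.14 -0.185" --pt "0.33 0.073 -0.14 -0.185" --pt "0.33 0.073 -0.14 -0.185"

```text
time: 35.0
tool_pos: [0.5842, 0.0398, 0.1008]
tool_rot: [-1.755, 1.565, 3.083]
contact_force: [0.2, 0.4, -0.4]
opening: 0.0004
```

```bash
python3 - <<'E'
from h import *
plan(*[(*c2w(0,y),z,CY) for y,z in [(-.155,.10),(-.13,.105),(-.105,.115),(-.092,.123),(-.08,.125),(-.064,.114),(-.05,.103),(-.041,.095),(-.041,.084)]]); print(w2c(robot.observe()["tool_pos"]))
E
```

```text
t 35.00 pos [0.5842 0.0398 0.1008] psi 0.126 q6 -0.19 q [-0.06  0.58  1.51 -0.    1.06 -0.19] open 0.0004 F [ 0.2  0.4 -0.4]
[0.002, 0.0056, -0.0781, -0.0069]
[-0.0104, 0.0051, -0.1406, -0.0069]
[-0.0354, 0.0045, -0.2031, -0.0069]
[-0.0553, 0.0042, -0.2356, -0.0069]
[-0.0603, 0.0039, -0.2656, -0.0069]
[-0.0327, 0.0038, -0.3056, -0.0069]
[-0.0052, 0.0037, -0.3406, -0.0069]
[0.0148, 0.0037, -0.363, -0.0069]
[0.0423, 0.0038, -0.363, -0.0069]
[-0.0024795  -0.18621215]
```

move_arm --pt "0 0.005 -0.08 0" --pt "-0.005 0.005 -0.11 0" --pt "-0.01 0.005 -0.14 0" --pt "-0.022 0.005 -0.17 0" --pt "-0.035 0.005 -0.2 0"

```text
time: 35.62
tool_pos: [0.5779, 0.1201, 0.1178]
tool_rot: [2.115, 1.571, 0.67]
contact_force: [-0.5, -0.9, 0.8]
opening: 0.0005
```

```bash
python3 - <<'E'
from h import *
plan(*[(*c2w(0,y),z,CY) for y,z in [(-.092,.123),(-.08,.125),(-.064,.114),(-.05,.103),(-.041,.095),(-.041,.084)]]); print(w2c(robot.observe()["tool_pos"]))
snap("scene","sc17",(240,480,150,360),3)
E
```

```text
t 35.62 pos [0.5779 0.1201 0.1178] psi 0.126 q6 -0.05 q [ 0.08  0.56  1.49  0.    1.09 -0.05] open 0.0005 F [-0.5 -0.9  0.8]
[-0.0129, -0.0049, -0.0343, -0.0071]
[-0.0179, -0.0052, -0.0643, -0.0071]
[0.0096, -0.0055, -0.1043, -0.0071]
[0.0371, -0.0057, -0.1393, -0.0071]
[0.0571, -0.0059, -0.1618, -0.0071]
[0.0846, -0.0059, -0.1618, -0.0071]
[ 0.00187547 -0.10574948]
```

View pics/sc17.png

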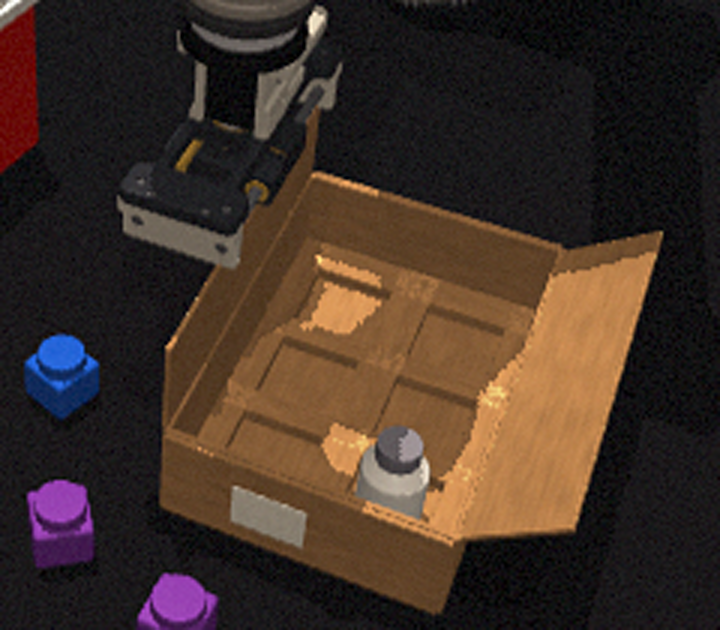

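Flap about upright, as planned. Continue the arc.

move_arm --pt "-0.013 -0.005 -0.034 0" --pt "-0.018 -0.005 -0.064 0" --pt "0 -0.005 -0.09 0" --pt "0.012 -0.005 -0.107 0" --pt "0.03 -0.005 -0.132 0"

```text
time: 36.3
tool_pos: [0.5692, 0.1721, 0.1046]
tool_rot: [-1.465, 1.57, -2.911]
contact_force: [-0.4, -0.6, 0.3]
opening: 0.0005
```

```bash
python3 - <<'E'
from h import *
plan(*[(*c2w(0,y),z,CY) for y,z in [(-.05,.103),(-.041,.095),(-.041,.084)]]); print(w2c(robot.observe()["tool_pos"]))
snap("scene","sc18",(240,480,150,360),3)
E
```

```text
t 36.30 pos [0.5692 0.1721 0.1046] psi 0.125 q6 0.04 q [ 0.16  0.58  1.49 -0.    1.07  0.04] open 0.0005 F [-0.4 -0.6  0.3]
[0.0039, -0.0005, -0.0078, -0.0072]
[0.0239, -0.0007, -0.0303, -0.0072]
[0.0514, -0.0006, -0.0303, -0.0072]
[ 0.00017565 -0.05313898]
```

View pics/sc18.png

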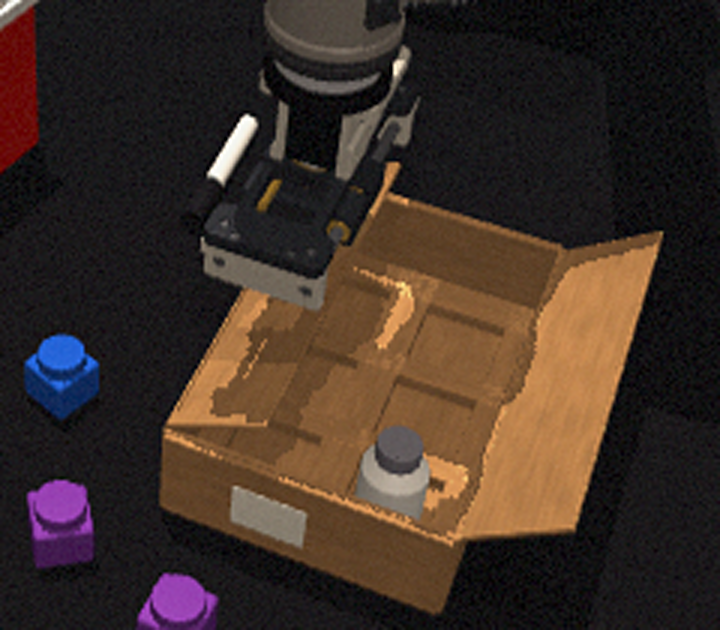

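move_arm --pt "0.01 0 -0.01 0" --pt "0.024 0 -0.02 0" --pt "0.04 0 -0.03 0" --pt "0.05 0 -0.03 0" --pt "0.05 0 -0.03 0"

```text
time: 36.98
tool_pos: [0.5676, 0.1835, 0.0848]
tool_rot: [-1.56, 1.57, -3.005]
contact_force: [-0.4, -0.1, 0.3]
opening: 0.0008
```

```bash
python3 - <<'E'
from h import *
plan((*c2w(0,-.041),.18,CY),(*c2w(0,.185),.21,CY),(*c2w(0,.185),.1,CY)); print(w2c(robot.observe()["tool_pos"]))
E
```

```text
t 36.98 pos [0.5676 0.1835 0.0848] psi 0.126 q6 0.06 q [0.18 0.61 1.5  0.   1.03 0.06] open 0.0008 F [-0.4 -0.1  0.3]
[-0.238, -0.0005, -0.0013, -0.0069]
[-0.313, -0.0047, -0.5663, -0.0069]
[-0.038, -0.0044, -0.5663, -0.0069]
[ 0.00012711 -0.04154057]
```

move_arm --pt "0.008 0 0 0" --pt "0.008 0 0 0" --pt "-0.12 0 0 0" --pt "-0.28 0 0 0" --pt "-0.31 0 -0.1 0"

```text
time: 37.6
tool_pos: [0.5654, 0.2222, 0.2146]
tool_rot: [1.628, 1.562, 0.179]
contact_force: [0.4, 0.9, -0.3]
opening: 0.0006
```

move_arm --pt "0 -0.004 -0.15 0" --pt "0 -0.004 -0.3 0" --pt "0 -0.004 -0.45 0" --pt "0 -0.004 -0.5 0" --pt "0 -0.004 -0.5 0"

```text
time: 38.22
tool_pos: [0.5354, 0.4229, 0.2088]
tool_rot: [-1.218, 1.57, -2.66]
contact_force: [1.1, -1.2, -0.6]
opening: 0.0009
```

```bash
python3 - <<'E'
from h import *
plan((*c2w(0,.185),.21,CY),(*c2w(0,.185),.1,CY)); print(w2c(robot.observe()["tool_pos"]))
snap("scene","sc19",(240,480,150,360),3)
E
```

```text
t 38.23 pos [0.5354 0.4229 0.2088] psi 0.128 q6 0.43 q [0.56 0.65 1.05 0.   1.44 0.43] open 0.0009 F [ 1.1 -1.2 -0.6]
[-0.003, 0.0004, 0.0374, -0.0044]
[0.272, 0.0005, 0.0374, -0.0044]
[-9.50258990e-05  1.99955554e-01]
```

View pics/sc19.png

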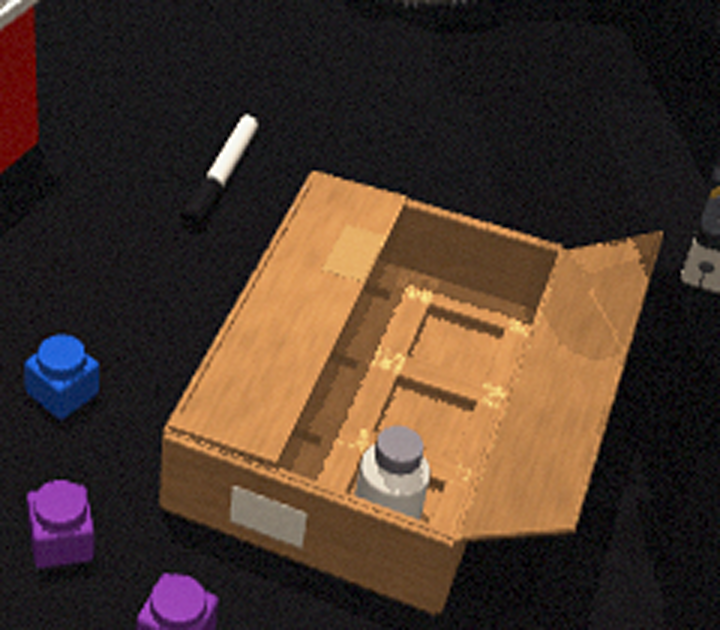

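move_arm --pt "0.1 0 0.015 0" --pt "0.22 0 0.015 0" --pt "0.283 0 0.015 0" --pt "0.283 0 0.015 0"

```text
time: 38.78
tool_pos: [0.5365, 0.4131, 0.0941]
tool_rot: [-1.093, 1.566, -2.54]
contact_force: [0.3, 0.0, 0.3]
opening: 0.0003
```

```bash
python3 - <<'E'
from h import *
plan(*[(*c2w(0,y),z,CY) for y,z in [(.16,.097),(.13,.105),(.105,.115),(.092,.123),(.08,.125),(.064,.114),(.05,.103),(.041,.095),(.041,.084)]]); print(w2c(robot.observe()["tool_pos"]))
E
```

```text
t 38.77 pos [0.5365 0.4131 0.0941] psi 0.124 q6 0.42 q [ 0.54  0.74  1.22 -0.    1.19  0.42] open 0.0003 F [0.3 0.  0.3]
[-0.0071, 0.0015, 0.0754, -0.0088]
[-0.0269, 0.0021, 0.1504, -0.0088]
[-0.0518, 0.0026, 0.213, -0.0088]
[-0.0717, 0.0028, 0.2455, -0.0088]
[-0.0766, 0.003, 0.2756, -0.0088]
[-0.049, 0.0035, 0.3155, -0.0088]
[-0.0215, 0.004, 0.3504, -0.0088]
[-0.0014, 0.0043, 0.3729, -0.0088]
[0.0261, 0.0044, 0.3728, -0.0088]
[-0.00033224  0.19016121]
```

move_arm --pt "-0.005 0.002 0.075 0" --pt "-0.015 0.002 0.11 0" --pt "-0.025 0.002 0.15 0" --pt "-0.038 0.002 0.18 0" --pt "-0.05 0.002 0.21 0"

```text
time: 39.4
tool_pos: [0.5484, 0.3313, 0.1165]
tool_rot: [-0.576, 1.571, -2.022]
contact_force: [0.9, 1.1, -0.5]
opening: 0.0005
```

```bash
python3 - <<'E'
from h import *
plan(*[(*c2w(0,y),z,CY) for y,z in [(.092,.123),(.08,.125),(.064,.114),(.05,.103),(.041,.095),(.041,.084)]]); print(w2c(robot.observe()["tool_pos"]))
snap("scene","sc20",(240,480,150,360),3)
E
```

```text
t 39.40 pos [0.5484 0.3313 0.1165] psi 0.125 q6 0.30 q [ 0.42  0.65  1.33 -0.    1.17  0.3 ] open 0.0005 F [ 0.9  1.1 -0.5]
[-0.0162, -0.0014, 0.0387, -0.0073]
[-0.0212, -0.0012, 0.0687, -0.0073]
[0.0063, -0.0008, 0.1087, -0.0073]
[0.0338, -0.0006, 0.1437, -0.0073]
[0.0538, -0.0004, 0.1662, -0.0073]
[0.0813, -0.0004, 0.1662, -0.0073]
[0.00066936 0.10746943]
```

View pics/sc20.png

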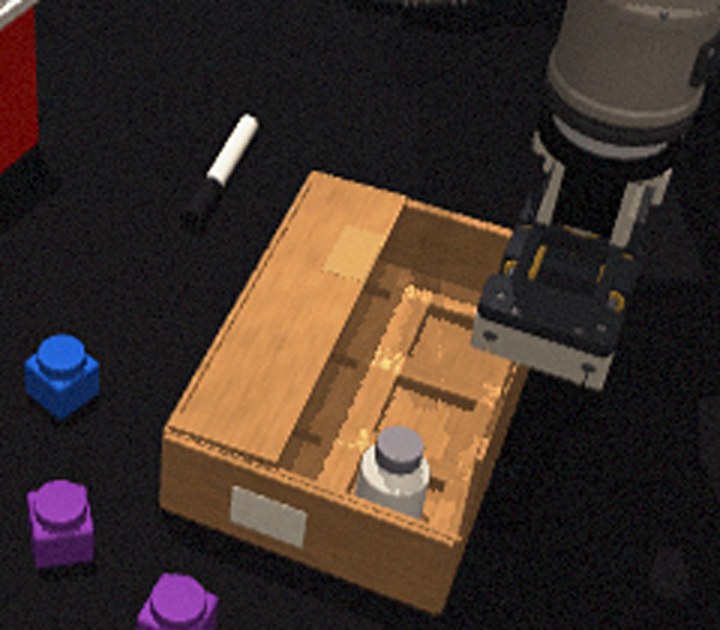

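move_arm --pt "-0.016 -0.001 0.038 0" --pt "-0.021 -0.001 0.068 0" --pt "-0.004 -0.001 0.095 0" --pt "0.01 0 0.112 0" --pt "0.027 0 0.136 0"

```text
time: 40.08
tool_pos: [0.5549, 0.278, 0.1045]
tool_rot: [-1.646, 1.57, -3.09]
contact_force: [0.2, 0.2, -0.3]
opening: 0.0005
```

```bash
python3 - <<'E'
from h import *
plan(*[(*c2w(0,y),z,CY) for y,z in [(.041,.095),(.041,.081)]]); print(w2c(robot.observe()["tool_pos"]))
snap("scene","sc21",(240,480,150,360),3)
E
```

```text
t 40.08 pos [0.5549 0.278  0.1045] psi 0.126 q6 0.21 q [0.34 0.63 1.41 0.   1.11 0.21] open 0.0005 F [ 0.2  0.2 -0.3]
[0.0236, 0.0001, 0.0319, -0.0067]
[0.0586, 0.0001, 0.0319, -0.0067]
[5.62101183e-05 5.37432762e-02]
```

View pics/sc21.png

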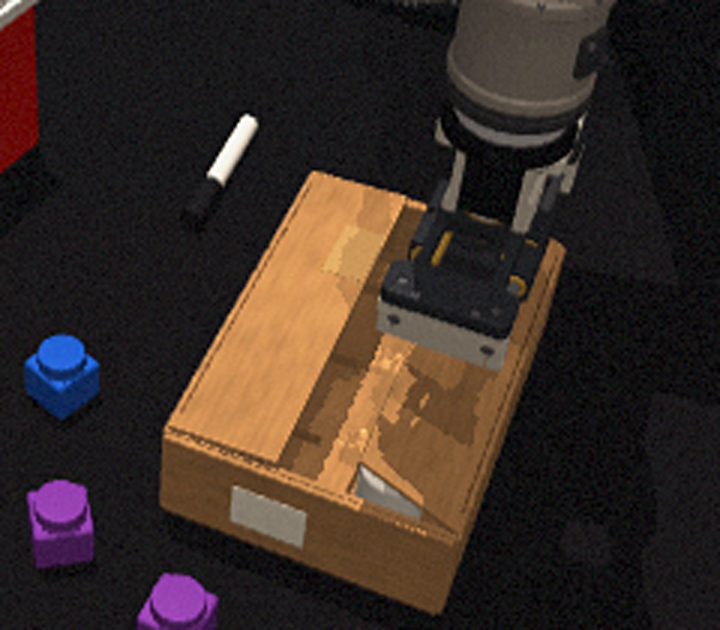

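move_arm --pt "0.01 0 0.01 0" --pt "0.024 0 0.02 0" --pt "0.04 0 0.032 0" --pt "0.056 0 0.032 0" --pt "0.056 0 0.032 0"

```text
time: 40.75
tool_pos: [0.5563, 0.2656, 0.0822]
tool_rot: [-1.458, 1.57, -2.903]
contact_force: [-0.2, -0.5, 0.2]
opening: 0.0002
```

move_arm --pt "-0.1 0 0 0" --pt "-0.22 0 0 0" --pt "-0.35 0 0 0" --pt "-0.4 0 -0.1 0" --pt "-0.4 0 -0.25 0"

```text
time: 41.38
tool_pos: [0.5456, 0.3652, 0.2463]
tool_rot: [1.868, 1.565, 0.42]
contact_force: [0.2, 0.3, -1.4]
opening: 0.0003
```

move_arm --pt "0 -0.1 -0.1 0" --pt "0 -0.2 -0.15 0" --pt "0 -0.3 -0.15 0" --pt "0 -0.3 -0.15 0" --pt "0 -0.3 -0.15 0"

```text
time: 42.0
tool_pos: [0.4183, 0.4096, 0.2434]
tool_rot: [1.934, 1.569, 0.489]
contact_force: [1.2, -0.0, 0.3]
opening: 0.0003
```

```bash
python3 - <<'E'
from h import *
plan()
snap("scene","sc22");snap("side","sd22")
E
```

```text
t 42.00 pos [0.4183 0.4096 0.2434] psi 0.126 q6 0.52 q [ 0.64  0.44  1.32 -0.    1.37  0.52] open 0.0003 F [ 1.2 -0.   0.3]
```

View pics/sc22.png

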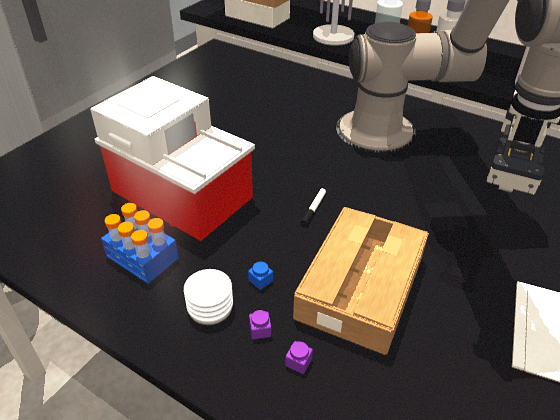

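View pics/sd22.png

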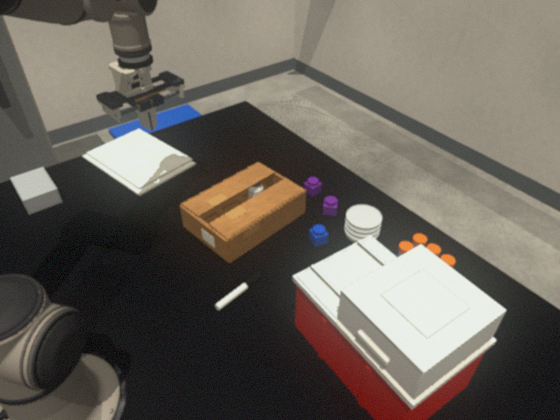

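```bash
python3 - <<'E'
from h import *
snap("side","sd23",(180,310,150,260),6)
E
```

```text
(no output)
```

View pics/sd23.png

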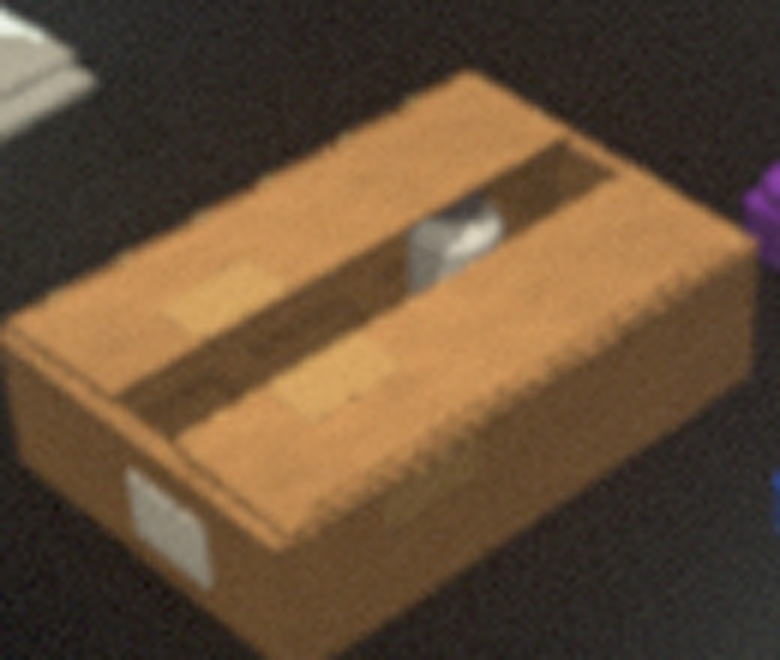

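Both flaps lie flat and the bottle's shoulder and neck show upright in the gap at (450,245). Handing in.

```bash
python3 - <<'E'
from cell import robot
robot.hand_in()
E
```

```text
the job is handed in; nothing more can be done
```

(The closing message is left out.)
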